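Gauge an anvil's die socket and blank it off flush

TASK

The socket in the steel riveting anvil has to be closed off flush, but nobody knows how deep it has been packed. Take the depth rod from its wooden stand, lower it gently into the socket until it bottoms, let go so that it stands there, read from the length left showing how deep the socket is, and put the rod back in its stand. Then take from the rack the one plug of that length, slide it into the socket and press it gently fully home, flush with the anvil's face; leave the other two plugs in the rack and everything else on the table where it is.

Things in the scene. Friction and masses are not known exactly. Their poses are not given: they have to be found in the camera images.
- anvil: Riveting anvil: bare ground-steel block 90 x 90 mm in a green bolted-down flange 130 x 130 mm, 14 mm high; flat top face 80 mm above the table, a round socket in its middle. Origin: centre of the underside, z up. It feels every push, also through rod, plug and spacer: keep the sum under 40 N.
- socket (a point): Centre of the mouth of the upright blind socket, level with the anvil's face; 15 mm across. A loose steel spacer of unknown thickness packs its bottom (leave it), so that 36, 46 or 56 mm of depth is left, not known beforehand. A spring ball stands 1.2 mm out of its wall, 16.5 mm down: the rod clears it, a plug needs 3 to 12 N to slide past and mostly stays held by it until pressed to 4 mm from flush.
- rod_handle (a point): Middle of the black knurled handle of the depth rod, 122 mm above the rod's tip and 28 mm below its top end, on its axis; z runs from tip to handle. The handle is 16 mm thick and 55 mm long.
- rod_tip (a point): Centre of the depth rod's flat lower end, hidden in the stand at the start. Socket depth = 150 mm less the length of rod showing above the anvil's face once the rod is on the bottom.
- rod: Depth rod: round, upright, 150 mm long, about 0.13 kg; steel 12 mm thick up to the handle at 95 mm. Origin at the tip, z to the handle. Coloured rings 4 mm wide begin 36 mm (yellow), 46 mm (blue) and 56 mm (red) above the tip: with the rod on the socket's bottom the lowest ring still showing tells the depth.
- stand_hole (a point): Centre of the hole's mouth in the top of the rod's pale wooden stand, a fixed block 70 x 70 mm, 45 mm high. The upright hole is 15 mm across and 35 mm deep; the rod stands on its bottom at the start and again at the end.
- rack: Fixed brown wooden rack of the plugs, 56 mm (its x) by 156 mm (its y) and 32 mm high; origin at the centre of its underside, z up. Three holes in a row along its y, 45 mm apart, 18 mm deep and 16 mm across, each with a plug upright in it; which plug is in which hole varies.
- plug_short_mid (a point): Middle (half-way up, on the axis) of the short plug for the 36 mm socket: upright round steel, 36 mm long, 14 mm thick, waisted to 10 mm from 10 to 23 mm below its top (the ball snaps in there), foot chamfered 1 mm, a yellow dot on top. It stands 18 mm out of the rack. Flush puts this point 18 mm below the anvil's face. z along the plug. Leave it in the rack unless it fits.
- plug_middle_mid (a point): Middle (half-way up, on the axis) of the middle plug for the 46 mm socket: upright round steel, 46 mm long, 14 mm thick, waisted to 10 mm from 10 to 23 mm below its top (the ball snaps in there), foot chamfered 1 mm, a blue dot on top. It stands 28 mm out of the rack. Flush puts this point 23 mm below the anvil's face. z along the plug. Leave it in the rack unless it fits.
- plug_long_mid (a point): Middle (half-way up, on the axis) of the long plug for the 56 mm socket: upright round steel, 56 mm long, 14 mm thick, waisted to 10 mm from 10 to 23 mm below its top (the ball snaps in there), foot chamfered 1 mm, a red dot on top. It stands 38 mm out of the rack. Flush puts this point 28 mm below the anvil's face. z along the plug. Leave it in the rack unless it fits.
- hammer: Hammer lying loose beyond the anvil, about 30 cm long. Leave alone.
- tape_roll: Roll of clear tape lying flat, 90 mm across and 24 mm high; origin at the centre of its underside. Leave alone.
- setter: Brass rivet setter standing upright, 22 mm across and 95 mm high; origin at its foot. Leave alone.
- bottle: Black drinking bottle standing at the right, 68 mm across and 210 mm high; origin at its foot. Leave alone.

How it is judged:
By the outcome, as a careful person would: the job done as asked, in the order asked, and still so for the second after the job is handed in, with the robot touching nothing.
It also fails if it takes over 72 s, if anything falls off the work surface, if the arm or the gripper's body presses on something with over 40 N, if the wrist force passes 120 N, or if a joint passes its speed limit or range.

ROBOT

A 6-joint arm with a two-finger parallel gripper is mounted at the origin on the work surface. World frame = base frame: x ahead of the robot, y to its left, z up, the work surface at z = 0. Lengths are in m, angles in degrees, forces in N, time in s.
With the tool pointing down it reaches from about 0.25 to 0.725 m from the base axis. Payload 9.7 kg.
Tool frame: the origin (TCP) lies at the very end of the fingers, on their centre line; the grasp point (between the pads) lies 19 mm behind it; z points along the fingers, y is the direction in which the jaws open and shut (so a half turn about z gives the same grasp; the last joint's range is limited). The gripper opens to 85 mm and grips with 20 to 120 N. Pads are 22 mm wide; open, the fingers measure 114 mm over their backs; the gripper's body (76 mm by 85 mm) begins 54 mm behind the grasp point. The pads swing forward as they close: fully open they stand 13 mm farther back than shut.
Start: joints at [-65.489, 4.979, 10.078, 95.1, 0, 90], TCP at [0.228, -0.5, 0.231] pointing down, gripper open.
Joint ranges: [-179.16, 179.16], [-48.56, 103.87], [-65.8, 70.77], [-126.05, 130.52], [-82.76, 87.17], [-180, 180]. Speed limits (degrees/s): [127.2, 127.2, 147.25, 180, 180, 180].

INTERFACE

Orientations are given as [roll, pitch, yaw] about the fixed x, y, z axes, in that order (R = Rz(yaw) Ry(pitch) Rx(roll)).
In Python, from workcell import bot gives the robot as it stands.
- The arm moves only by the shell command python3 -m pendant 'ROWS' [FORCE]. ROWS is JSON, a list that holds one entry, the list of rows, each a list of 7 numbers: the shift along the tool's x, y, z in cm, then the turn, a rotation vector about the tool's x, y, z in rad, then the opening in per cent of the stroke, from 0 (shut) to 100 (fully open). In form: [[[dx, dy, dz, ax, ay, az, gripper], ...]]. A call has 1 to 5 rows; each row shifts and turns the pose as measured when the row begins, along the tool's axes as they then stand; what a row does not reach is not made up. A row lasts 1/12 s, in which the tool goes at most 41.7 mm and 7.16 degrees, less where a joint would pass 70% of its speed; a pose out of reach is approached as far as the arm can. A call with a gripper value outside its range is refused whole. The fingers move at their own pace and stop on an object; FORCE is the grip in N (left out, the last holds). Time passes only in rows, so rows that do not move let the fingers close. It gives the time, the measured TCP pose, the force and the opening at its end, in the units of the state.
- bot.get_obs(): the state, without advancing time (a new reading comes with each control period).
- bot.camera(name): name is "side" or "top" or "wrist"; returns the picture (400x640x3 uint8, red, green, blue); there is no depth.
- bot.get_calibration(name): a dict with "intrinsics" (3x3 intrinsics, pixels), "D" ([k1, k2, p1, p2, k3] as OpenCV has them; the pictures are not rectified), "pose" (4x4, takes a point from camera to world coordinates); the wrist camera has in their place "T_tool_cam" (4x4, takes a point from camera to tool coordinates, whose origin is the TCP and whose axes are the flange's). Camera axes: x right, y down, z forward; pixel columns grow to the right and rows downward; lengths in m; the calibration is good to about 2 mm. A picture is of the moment at which its call begins: read the wrist's pose just before it. get_calibration takes no time and is no camera call.
- bot.job_done(): hands the job in, once; it reports no verdict.
Trained networks look in the newest picture that a camera, given by its name, has taken for a name from the list of things; names that differ only in an ending like _2 or _b are one class to them, and where a whole thing is asked for, a point or a joint stands for the part that bears it (a point fixed in the world has none). Each returns a list of dicts, best first, with "confidence" (0 to 1); they miss things now and then, are a little off and sometimes report something else, mostly with a low value. They report only what shows in the picture. A call takes as long as a camera call.
- bot.masks_of(camera, thing): "pixels" (400x640 bool, what is visible of it) and "extent" ([left, top, right, bottom] in pixels, round what is visible of it).
- bot.mark_of(camera, thing): "uv" ([column, row] in pixels: a listed point, or the origin of a listed thing).
The state is a dict: "time": time; "q": joint angles; "qd": joint speeds; "joint_efforts": joint torques, N m; "ee_pos": TCP position; "tcp_rot": TCP orientation; "wrist_force": force on the tool from outside, world axes, zero at the start; "torque": the same for the moment, N m; "opening": finger opening in m.
Only numpy, scipy, OpenCV 4.12 (cv2) and the standard library are available. Lean on these libraries where they do the work, as an engineer would, in place of code of your own. Each camera call takes 0.05 s, during which the arm holds its last target. There are 200 camera calls.

## Working session

There is one attempt and no reset: what is moved stays moved. The work goes in short steps, Python scripts to look and compute and a shell command to move; the robot and the scene stay as the last step left them, time stands still between calls to the robot, and variables do not carry over. Pictures are saved under pics/ and viewed, about 8 in all and at most 12, crops included, and the job is handed in when it is done.

```bash
ls; mkdir -p pics; cat > h.py <<'E'
import numpy as np, cv2
from scipy.spatial.transform import Rotation as R
from workcell import bot
def T_cam(name, obs=None):
    c=bot.get_calibration(name)
    if name!="wrist": return c, np.array(c["pose"])
    o=obs or bot.get_obs(); T=np.eye(4); T[:3,:3]=R.from_euler('xyz',o["tcp_rot"],degrees=True).as_matrix(); T[:3,3]=o["ee_pos"]
    return c, T@np.array(c["T_tool_cam"])
def ray(name,uv,obs=None):
    c,T=T_cam(name,obs)
    p=cv2.undistortPoints(np.array([[uv]],float),np.array(c["intrinsics"]),np.array(c["D"]))[0,0]
    return T[:3,3], T[:3,:3]@np.array([p[0],p[1],1.])
def at_z(name,uv,z,obs=None):
    o,d=ray(name,uv,obs); return o+d*(z-o[2])/d[2]
def proj(name,P,obs=None):
    c,T=T_cam(name,obs); Ti=np.linalg.inv(T)
    return cv2.projectPoints(np.atleast_2d(np.array(P,float)),cv2.Rodrigues(Ti[:3,:3])[0],Ti[:3,3],np.array(c["intrinsics"]),np.array(c["D"]))[0][:,0]
def tri(obsv):
    A=np.zeros((3,3));b=np.zeros(3)
    for o,d in obsv:
        d=d/np.linalg.norm(d);M=np.eye(3)-np.outer(d,d);A+=M;b+=M@o
    return np.linalg.solve(A,b)
def totool(P,obs=None):
    "target TCP world -> shift in tool axes, cm"
    o=obs or bot.get_obs(); return 100*R.from_euler('xyz',o["tcp_rot"],degrees=True).as_matrix().T@(np.array(P)-o["ee_pos"])
def save(img,name): cv2.imwrite("pics/"+name,img[:,:,::-1])
E
python3 - <<'E'
from h import *
print(bot.get_obs())
Z=dict(socket=.08,stand_hole=.045,rod_handle=.132,plug_short_mid=.032,plug_middle_mid=.037,plug_long_mid=.042,rack=0,anvil=0,hammer=0.01,tape_roll=0,setter=0,bottle=0)
for n in ("top","side"):
    save(bot.camera(n),n+"0.png")
    for k,z in Z.items():
        for r in bot.mark_of(n,k)[:2]:
            print(n,k,round(r["confidence"],2),np.round(r["uv"],1),np.round(at_z(n,r["uv"],z),4))
for n in ("top","side","wrist"):
    c=bot.get_calibration(n);print(n,np.array(c["intrinsics"])[0,0],np.round(c.get("pose",c.get("T_tool_cam")),3).tolist())
E
```

```text
pics
{'time': 0.0, 'q': array([-6.54899060e+01,  5.00849767e+00,  1.00322332e+01,  9.50993947e+01,
       -1.45863857e-03,  9.00008777e+01]), 'qd': array([-0.05175471, -0.06349007, -0.03542714,  0.04783943, -0.07291052,
        0.03801858]), 'joint_efforts': array([-2.07135354e-04, -5.20394361e+01,  4.64801109e+01,  1.64316874e-02,
        2.95111136e-05,  2.22921521e-07]), 'ee_pos': array([ 0.22806126, -0.5002187 ,  0.23058815]), 'tcp_rot': array([-1.79924341e+02,  1.45979637e-03,  2.45092181e+01]), 'wrist_force': array([ 0.46567172, -0.05564602,  0.08165845]), 'torque': array([ 0.06202402, -0.00299508, -0.00123397]), 'opening': 0.0854476927140954}
top socket 0.75 [273.7 218.9] [ 0.5235 -0.0041  0.08  ]
top stand_hole 0.94 [375.4 220.9] [ 0.5189 -0.302   0.045 ]
top rod_handle 0.4 [374.4 214.7] [ 0.5228 -0.2891  0.132 ]
top plug_short_mid 0.56 [191.3 228.8] [0.5045 0.2504 0.032 ]
top plug_middle_mid 0.52 [163. 221.] [0.5286 0.3369 0.037 ]
top plug_long_mid 0.4 [173.  223.6] [0.5195 0.3039 0.042 ]
top plug_long_mid 0.28 [460.1 241.7] [ 0.4532 -0.5517  0.042 ]
top rack 0.88 [179.  226
[... 700 characters left out ...]
.2347 0.032 ]
side rack 0.68 [267.3 175.3] [0.5249 0.2801 0.    ]
side anvil 0.72 [299.1 215.8] [0.5334 0.0007 0.    ]
side anvil 0.21 [270.5 256.5] [ 0.3901 -0.1477  0.    ]
side hammer 0.93 [379.6 230.3] [ 0.7129 -0.1774  0.01  ]
side setter 0.58 [271.9 257.8] [ 0.3918 -0.1545  0.    ]
top 435.3464454548136 [[-0.013, -0.981, 0.192, 0.32], [-1.0, 0.014, 0.007, -0.144], [-0.01, -0.192, -0.981, 1.321], [0.0, 0.0, 0.0, 1.0]]
side 459.5515482736589 [[0.914, -0.227, 0.337, 0.121], [-0.407, -0.5, 0.764, -1.086], [-0.005, -0.836, -0.549, 0.802], [0.0, 0.0, 0.0, 1.0]]
wrist 307.2184937223447 [[0.001, -0.957, -0.29, 0.075], [1.0, 0.001, -0.0, -0.0], [0.0, -0.29, 0.957, -0.143], [0.0, 0.0, 0.0, 1.0]]
```

View pics/top0.png

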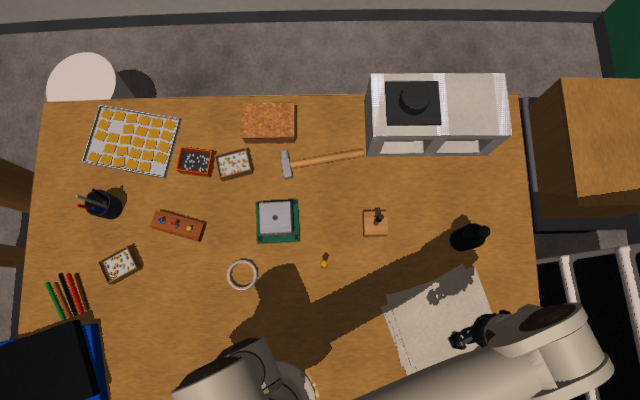

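View pics/side0.png

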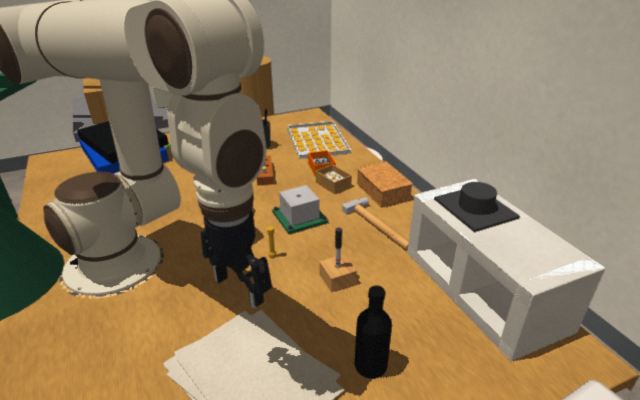

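The top view shows the rod upright in its stand at about (377,215), the anvil socket at (275,218), and the rack with three plugs at (163–190, 221–228). The side view agrees, with the rod at (338,245) and the anvil at (300,205). I'm moving above the stand.

```bash
python3 -m pendant '[[[3.9,-0.7,-0.5,0,0,0,60],[3.9,-0.7,-0.5,0,0,0,60],[3.9,-0.7,-0.5,0,0,0,60],[3.9,-0.7,-0.5,0,0,0,60],[3.9,-0.7,-0.5,0,0,0,60]]]' 40; python3 -m pendant '[[[3.9,-0.7,-0.5,0,0,0,60],[3.9,-0.7,-0.5,0,0,0,60],[3.9,-0.7,-0.5,0,0,0,60],[3.9,-0.7,-0.5,0,0,0,60],[0,0,0,0,0,0.11,60]]]'; python3 -m pendant '[[[0,0,0,0,0,0.11,60],[0,0,0,0,0,0.11,60],[0,0,0,0,0,0.11,60],[0,0,0,0,0,0,60]]]'
cat > look.py <<'E'
from h import *
import sys
img=sys.argv[1]; things=sys.argv[2:]
o=bot.get_obs(); im=bot.camera("wrist"); save(im,img)
print(round(o["time"],2),np.round(o["ee_pos"],4),np.round(o["tcp_rot"],2),np.round(o["wrist_force"],1),round(o["opening"],4))
for t in things:
    k,z=t.split("=")
    for r in bot.mark_of("wrist",k)[:2]: print(k,round(r["confidence"],2),np.round(r["uv"],1),np.round(at_z("wrist",r["uv"],float(z),o),4))
E
python3 look.py w1.png rod_handle=.132 stand_hole=.045
```

```text
time: 1.72
ee_pos: [0.3907, -0.3883, 0.2554]
tcp_rot: [-179.9, 0.1, 23.7]
wrist_force: [0.5, 0.3, -0.0]
opening: 0.0509
time: 2.13
ee_pos: [0.5319, -0.2905, 0.2763]
tcp_rot: [-180.0, -0.0, 17.8]
wrist_force: [0.8, -0.6, -0.0]
opening: 0.0512
time: 2.47
ee_pos: [0.5356, -0.287, 0.2753]
tcp_rot: [-179.9, 0.1, -1.9]
wrist_force: [0.0, 0.4, 0.3]
opening: 0.0514
2.47 [ 0.5356 -0.287   0.2753] [-1.7994e+02  5.0000e-02 -1.9400e+00] [0.  0.4 0.3] 0.0514
rod_handle 0.55 [337.6 206. ] [ 0.5148 -0.3005  0.132 ]
stand_hole 0.78 [335.9 186.7] [ 0.5114 -0.3023  0.045 ]
```

```bash
python3 - <<'E'
from h import *
o=bot.get_obs()
print(tri([ray("wrist",(337.6,206),o),ray("side",(339,236.1)),ray("top",(374.4,214.7))]),tri([ray("wrist",(335.9,186.7),o),ray("side",(335.9,268.4)),ray("top",(375.4,220.9))]))
P=[[x,y,z] for x,y in [(.5135,-.301)] for z in (.01,.045,.105,.132,.16)]
for n in("top","side","wrist"):print(n,proj(n,P,o).round(1).tolist())
E
```

```text
[ 0.5197264  -0.2958245   0.13326446] [ 0.5136621  -0.30309246  0.0399848 ]
top [[373.8, 224.5], [375.1, 222.7], [377.6, 219.5], [378.8, 217.9], [380.1, 216.3]]
side [[336.0, 276.0], [336.3, 265.4], [336.6, 246.5], [336.8, 237.7], [337.0, 228.2]]
wrist [[333.5, 178.5], [334.4, 184.9], [336.4, 199.0], [337.5, 207.1], [339.0, 217.0]]
```

View pics/w1.png

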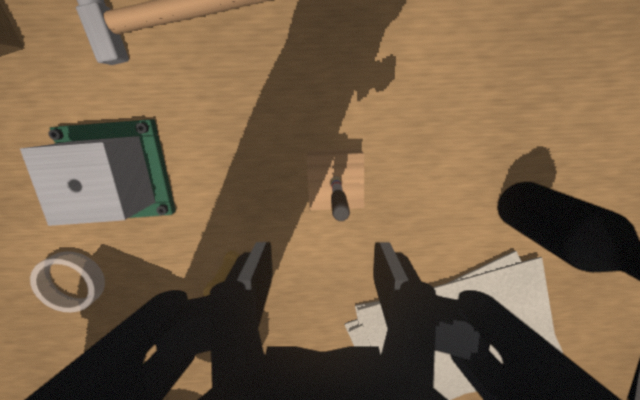

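The wrist view shows the rod top at about (341,213), the finger gap centred near column 321 and the stand shaded at (336,183). I'm centring and lowering.

```bash
python3 -m pendant '[[[-1.0,0.7,-0,0,0,-0.03,55],[-0.9,0.7,3,0,0,0,55],[0,0,3,0,0,0,55],[0,0,2.5,0,0,0,55],[0,0,0,0,0,0,55]]]'
python3 look.py w2.png rod_handle=.132 stand_hole=.045 socket=.08
```

```text
time: 3.03
ee_pos: [0.5153, -0.303, 0.1896]
tcp_rot: [179.9, -0.2, 1.2]
wrist_force: [-0.1, 0.4, -0.5]
opening: 0.047
3.03 [ 0.5153 -0.303   0.1896] [179.9   -0.21   1.23] [-0.1  0.4 -0.5] 0.047
rod_handle 0.92 [320.6 214.8] [ 0.5173 -0.3014  0.132 ]
rod_handle 0.18 [ 44.9 156.8] [ 0.5534 -0.1224  0.132 ]
stand_hole 0.84 [319.9 184.6] [ 0.5169 -0.3003  0.045 ]
stand_hole 0.69 [326.  175.5] [ 0.526 -0.306  0.045]
```

View pics/w2.png

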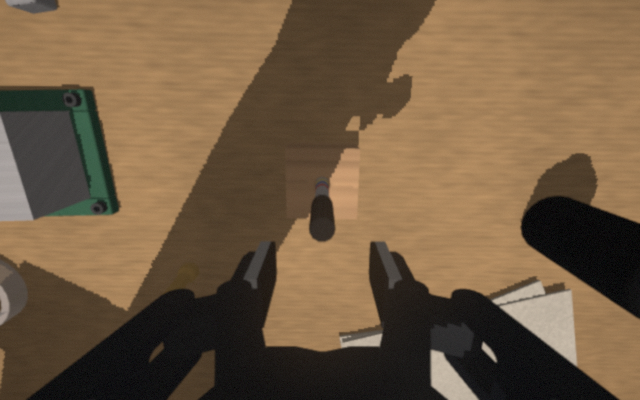

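The rod stands between the jaws, with its top near (321,228) and the gap centre near column 322. I'm lowering and gripping.

```bash
python3 -m pendant '[[[0.2,-0.15,2.0,0,0,-0.02,55],[0,0,2.5,0,0,0,55],[0,0,2.2,0,0,0,55],[0,0,0.9,0,0,0,55],[0,0,0,0,0,0,40]]]'; python3 -m pendant '[[[0,0,0,0,0,0,0],[0,0,0,0,0,0,0],[0,0,0,0,0,0,0],[0,0,0,0,0,0,0],[0,0,0,0,0,0,0]]]' 40;  python3 -c "
from h import *
print(bot.get_obs())"
```

```text
time: 3.65
ee_pos: [0.526, -0.3053, 0.1301]
tcp_rot: [179.1, -1.4, 2.6]
wrist_force: [-0.6, -0.2, -0.4]
opening: 0.0363
time: 4.07
ee_pos: [0.5275, -0.305, 0.1358]
tcp_rot: [179.1, -1.7, 2.7]
wrist_force: [-0.9, 1.7, -2.8]
opening: 0.0149
{'time': 4.0667, 'q': array([-3.00983447e+01,  1.02964127e+01,  5.38206867e+00,  8.31793684e+01,
        1.34651532e-01,  1.47263617e+02]), 'qd': array([ 0.01630308, -0.12940719,  0.71894899,  0.73206989,  0.15297758,
       -0.0417277 ]), 'joint_efforts': array([-6.44770637e-01, -6.03638649e+01,  4.94066978e+01, -1.10926241e+00,
       -4.06885967e-01, -2.17196328e-02]), 'ee_pos': array([ 0.52752897, -0.30500332,  0.13579677]), 'tcp_rot': array([179.08208801,  -1.67622629,   2.6537068 ]), 'wrist_force': array([-0.91486186,  1.66610215, -2.75568003]), 'torque': array([ 0.49109291,  0.21403557, -0.01003512]), 'opening': 0.014938172669879493}
```

```bash
cat >> h.py <<'E'
def err(P,yaw=0,obs=None):
    o=obs or bot.get_obs(); Rt=R.from_euler('xyz',o["tcp_rot"],degrees=True)
    rv=(Rt.inv()*R.from_euler('xyz',[180,0,yaw],degrees=True)).as_rotvec()
    print("t",round(o["time"],2),"pos",o["ee_pos"].round(4),"rot",o["tcp_rot"].round(2),"F",o["wrist_force"].round(1),"open",round(o["opening"],4))
    print("rows left: cm",totool(P,o).round(2),"rad",rv.round(3))
E
python3 -m pendant '[[[0,0,0,0,0,0,50],[0,0,0,0,0,0,50],[0,0,0,0,0,0,50],[0,0,0,0,0,0,50]]]'; python3 -c "
from h import *
err([.517,-.301,.113])"; python3 look.py w3.png rod_handle=.132
```

```text
time: 4.4
ee_pos: [0.5285, -0.3062, 0.1381]
tcp_rot: [178.9, -1.8, 2.6]
wrist_force: [0.7, 0.4, 0.2]
opening: 0.0426
t 4.4 pos [ 0.5285 -0.3062  0.1381] rot [178.88  -1.85   2.64] F [0.7 0.4 0.2] open 0.0426
rows left: cm [-1.2  -0.62  2.46] rad [ 0.019 -0.033  0.046]
4.4 [ 0.5285 -0.3062  0.1381] [178.88  -1.85   2.64] [0.7 0.4 0.2] 0.0426
rod_handle 0.77 [317.  271.4] [ 0.5166 -0.3035  0.132 ]
```

View pics/w3.png

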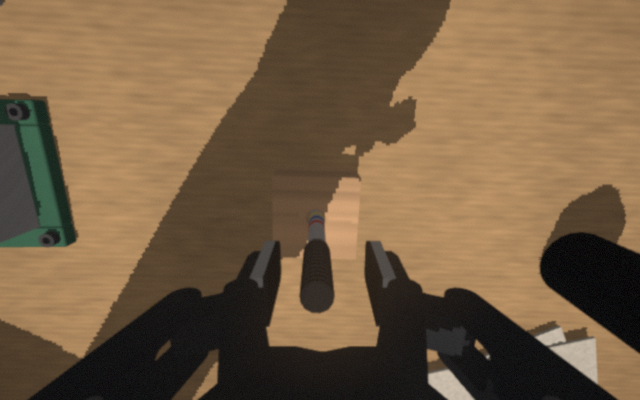

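The rod still stands upright at column 317 between the jaws, but the TCP sits about 12 mm too far ahead and 25 mm too high. I'm correcting in small rows.

```bash
python3 -m pendant '[[[-0.6,-0.3,0.4,0.01,-0.017,0.023,50],[-0.6,-0.3,0.4,0.01,-0.017,0.023,50]]]'; python3 -m pendant '[[[0,0,0.8,0,0,0,50],[0,0,0.5,0,0,0,50]]]';python3 -c "
from h import *
err([.517,-.302,.113])"
```

```text
time: 4.67
ee_pos: [0.5163, -0.3007, 0.1303]
tcp_rot: [-179.9, 0.1, -0.2]
wrist_force: [0.9, 1.0, -0.1]
opening: 0.0429
time: 4.83
ee_pos: [0.5153, -0.3004, 0.1159]
tcp_rot: [-179.9, 0.2, -0.3]
wrist_force: [-0.6, -0.9, -0.8]
opening: 0.0425
t 4.83 pos [ 0.5153 -0.3004  0.1159] rot [-179.85    0.23   -0.33] F [-0.6 -0.9 -0.8] open 0.0425
rows left: cm [0.17 0.16 0.29] rad [-0.003  0.004 -0.006]
```

```bash
python3 -m pendant '[[[0.15,0.15,0.25,0,0,0,30],[0,0,0,0,0,0,10],[0,0,0,0,0,0,0]]]' 40;python3 -c "
from h import *
err([.517,-.302,.113])"; python3 -m pendant '[[[0,0,0,0,0,0,0],[0,0,0,0,0,0,0]]]' 40;python3 -c "
from h import *
err([.517,-.302,.113])"
```

```text
time: 5.08
ee_pos: [0.5162, -0.3021, 0.1107]
tcp_rot: [-179.8, 0.4, -0.3]
wrist_force: [-0.4, -1.5, 6.9]
opening: 0.015
t 5.08 pos [ 0.5162 -0.3021  0.1107] rot [-179.83    0.37   -0.34] F [-0.4 -1.5  6.9] open 0.015
rows left: cm [ 0.07 -0.01 -0.23] rad [-0.003  0.007 -0.006]
time: 5.25
ee_pos: [0.5164, -0.3022, 0.1108]
tcp_rot: [-179.8, 0.4, -0.3]
wrist_force: [-0.1, -0.1, -1.4]
opening: 0.0151
t 5.25 pos [ 0.5164 -0.3022  0.1108] rot [-179.84    0.36   -0.33] F [-0.1 -0.1 -1.4] open 0.0151
rows left: cm [ 0.06 -0.02 -0.22] rad [-0.003  0.006 -0.006]
```

```bash
python3 -m pendant '[[[0,0,-1,0,0,0,0],[0,0,-1.5,0,0,0,0],[0,0,-1.5,0,0,0,0],[0,0,-1.5,0,0,0,0],[0,0,-2,0,0,0,0]]]';python3 -m pendant '[[[0,0,-2,0,0,0,0],[0,0,-2,0,0,0,0],[0,0,-1.5,0,0,0,0],[0,-2,0,0,0,0,0],[0,-3,0,0,0,0,0]]]';python3 -m pendant '[[[0,-3,0,0,0,0,0],[0,-3,0,0,0,0,0],[0,-3,0,0,0,0,0],[0,-3,0,0,0,0,0],[0,-3,0,0,0,0,0]]]';python3 -m pendant '[[[0,-3,0,0,0,0,0],[0,-2,0,0,0,0,0],[0,-1,0,0,0,0,0],[0,0,0,0,0,0,0]]]'; python3 -c "
from h import *
err([.525,-.03,.24])";python3 look.py w4.png socket=.08 rod_handle=.25
```

```text
time: 5.67
ee_pos: [0.5149, -0.3007, 0.1861]
tcp_rot: [-179.5, 0.7, -0.3]
wrist_force: [0.5, -1.0, -2.8]
opening: 0.015
time: 6.08
ee_pos: [0.5162, -0.2534, 0.2521]
tcp_rot: [-179.7, 0.4, -0.5]
wrist_force: [0.4, -0.3, -0.6]
opening: 0.0148
time: 6.5
ee_pos: [0.5167, -0.0978, 0.258]
tcp_rot: [-179.7, 0.1, -0.7]
wrist_force: [1.0, 0.5, -2.3]
opening: 0.0149
time: 6.83
ee_pos: [0.5163, -0.0297, 0.2623]
tcp_rot: [-179.6, -0.1, -0.4]
wrist_force: [0.3, -0.6, -1.5]
opening: 0.0149
t 6.83 pos [ 0.5163 -0.0297  0.2623] rot [-1.7963e+02 -1.2000e-01 -4.2000e-01] F [ 0.3 -0.6 -1.5] open 0.0149
rows left: cm [0.87 0.03 2.23] rad [-0.006 -0.002 -0.007]
6.83 [ 0.5163 -0.0297  0.2623] [-1.7963e+02 -1.2000e-01 -4.2000e-01] [ 0.3 -0.6 -1.5] 0.0149
socket 0.77 [304.  166.8] [ 0.5279 -0.0083  0.08  ]
socket 0.62 [ 91.2 174.7] [0.5203 0.221  0.08  ]
rod_handle 0.88 [320.1 280.1] [ 0.4949 -0.0277  0.25  ]
```

View pics/w4.png

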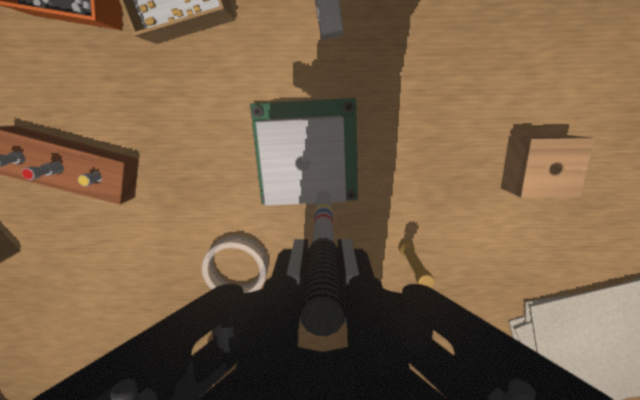

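The wrist view shows the socket at (303,164), the empty stand hole at (556,169), the rod in hand with its rings near (323,215), and the rack plugs: red at (28,174), yellow at (90,179) and the third (blue) at the far left.

```bash
python3 - <<'E'
from h import *
o=bot.get_obs()
im=cv2.imread("pics/w4.png")
cv2.imwrite("pics/c4.png",cv2.resize(im[130:230,270:370],None,fx=6,fy=6,interpolation=cv2.INTER_CUBIC))
def loc(c,r,w=14):
    g=cv2.cvtColor(im,cv2.COLOR_BGR2GRAY)[r-w:r+w,c-w:c+w].astype(float); m=(g<g.min()+.4*(np.median(g)-g.min()))
    n,l,s,ce=cv2.connectedComponentsWithStats(m.astype(np.uint8)); i=l[w,w]; return ce[i]+[c-w,r-w],s[i]
s,a=loc(303,163);h,b=loc(556,169);print(s,a,h,b)
S=at_z("wrist",s,.08,o);H=at_z("wrist",h,.045,o);print(S,H)
Rt=R.from_euler('xyz',o["tcp_rot"],degrees=True).as_matrix()
for z in(.1008,.1008-.036,.1008-.046,.1008-.056): print(proj("wrist",o["ee_pos"]+Rt@np.array([0,0,z]),o))
E
```

```text
[302.54098361 163.27868852] [ 8 10 13 10 61] [555.51785714 168.40178571] [  8   8  12  12 112]
[ 0.53200444 -0.00945262  0.08      ] [ 0.51688634 -0.30348536  0.045     ]
[[323.03927262 199.03345681]]
[[323.11096906 213.75745834]]
[[323.13506366 218.70352446]]
[[323.16146258 224.12137571]]
```

View pics/c4.png

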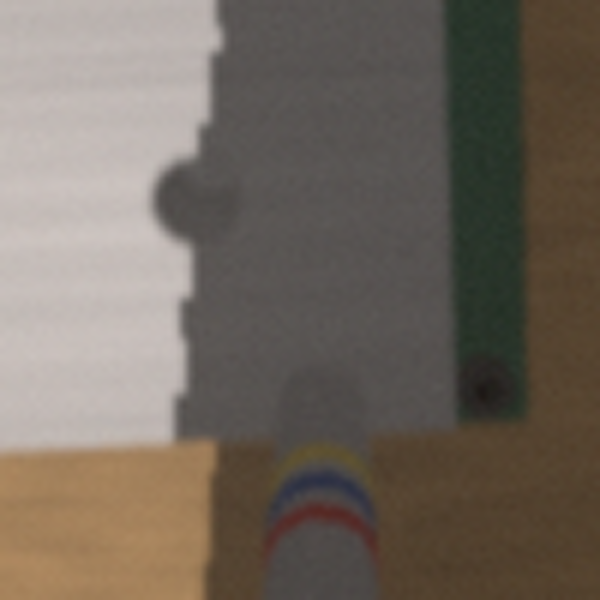

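```bash
python3 -m pendant '[[[0.7,-1.0,0,-0.004,0.004,-0.004,0],[0.7,-1.1,0.5,0,0,0,0],[0,0,1.5,0,0,0,0],[0,0,1.5,0,0,0,0],[0,0,1.5,0,0,0,0]]]';python3 -m pendant '[[[0,0,1,0,0,0,0],[0,0,0.8,0,0,0,0],[0,0,0.4,0,0,0,0],[0,0,0,0,0,0,0]]]'; python3 -c "
from h import *
err([.530,-.0085,.188])";python3 look.py w5.png; python3 - <<'E'
from h import *
o=bot.get_obs()
im=cv2.imread("pics/w5.png")
cv2.imwrite("pics/c5.png",cv2.resize(im[160:260,260:380],None,fx=6,fy=6,interpolation=cv2.INTER_CUBIC))
Rt=R.from_euler('xyz',o["tcp_rot"],degrees=True).as_matrix()
print([proj("wrist",o["ee_pos"]+Rt@np.array([dx,0,.1008]),o)[0] for dx in(0,.006)],proj("wrist",[.532,-.0096,.08],o))
E
```

```text
time: 7.4
ee_pos: [0.5352, -0.0128, 0.2122]
tcp_rot: [-179.9, -0.6, -0.7]
wrist_force: [-0.2, -0.1, -0.2]
opening: 0.0148
time: 7.73
ee_pos: [0.5354, -0.0128, 0.1839]
tcp_rot: [-179.9, -0.3, -0.8]
wrist_force: [0.3, -0.6, -1.8]
opening: 0.0151
t 7.73 pos [ 0.5354 -0.0128  0.1839] rot [-179.94   -0.28   -0.81] F [ 0.3 -0.6 -1.8] open 0.0151
rows left: cm [-0.55 -0.42 -0.42] rad [-0.001 -0.005 -0.014]
7.73 [ 0.5354 -0.0128  0.1839] [-179.94   -0.28   -0.81] [ 0.3 -0.6 -1.8] 0.0151
[array([323.04416544, 199.03101513]), array([323.05364755, 192.05817893])] [[319.40906178 202.45416318]]
```

View pics/c5.png

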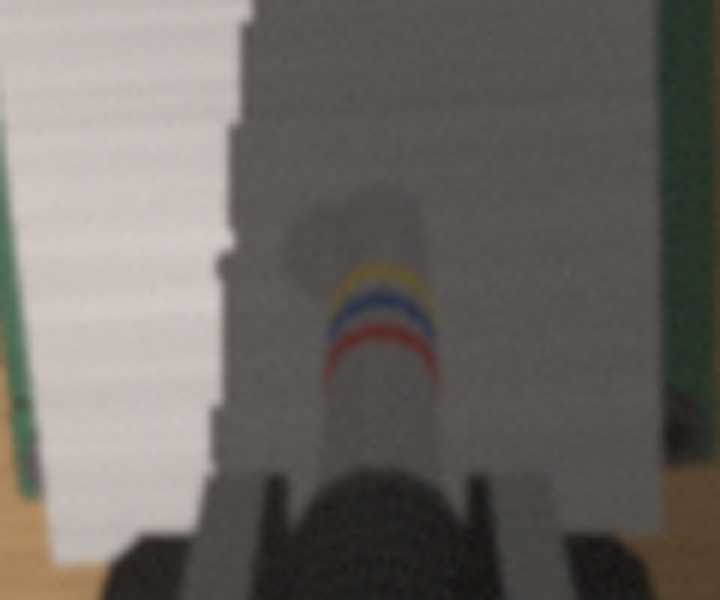

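The crop shows the rod's tip edge at about (324,190) overlapping the right side of the socket, whose centre is near (317,202). The rod has to go about 5 mm in +y and 4.5 mm in −x.

```bash
python3 -m pendant '[[[-0.2,-0.25,-0.2,0,-0.002,-0.007,0],[-0.25,-0.25,0,0,-0.002,-0.007,0],[0,0,0,0,0,0,0]]]'; python3 -c "
from h import *
err([.5308,-.0076,.186])";python3 look.py w6.png; python3 - <<'E'
import cv2
im=cv2.imread("pics/w6.png")
im=cv2.resize(im[170:230,280:370],None,fx=8,fy=8,interpolation=cv2.INTER_CUBIC)
cv2.imwrite("pics/c6.png",cv2.convertScaleAbs(im,alpha=1.8,beta=-40))
E
```

```text
time: 8.03
ee_pos: [0.5313, -0.0075, 0.1883]
tcp_rot: [-179.9, -0.2, 0.0]
wrist_force: [-0.2, 0.0, -1.1]
opening: 0.015
t 8.03 pos [ 0.5313 -0.0075  0.1883] rot [-1.7994e+02 -1.7000e-01  4.0000e-02] F [-0.2  0.  -1.1] open 0.015
rows left: cm [-0.05  0.01  0.23] rad [-0.001 -0.003  0.001]
8.03 [ 0.5313 -0.0075  0.1883] [-1.7994e+02 -1.7000e-01  4.0000e-02] [-0.2  0.  -1.1] 0.015
```

View pics/c6.png

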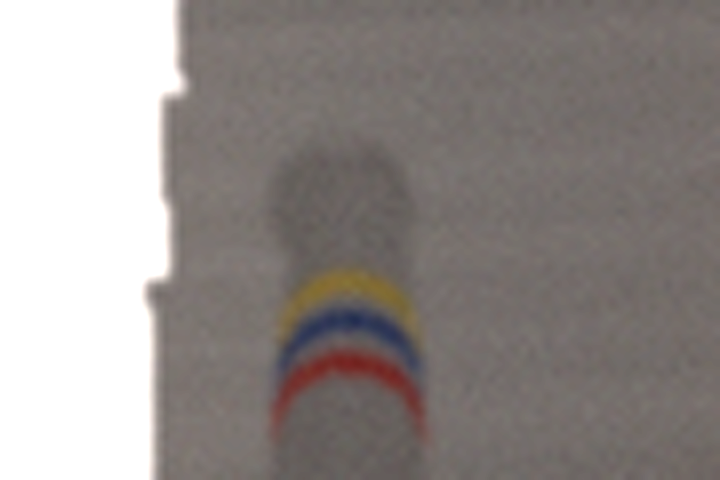

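The crop shows the socket around (322,195) and the rod axis about 1 mm to its right. After a small correction I'm lowering gently while watching the force.

```bash
python3 -m pendant '[[[-0.12,-0.08,0.2,0,-0.003,0,0],[0,0,0.2,0,0,0,0],[0,0,0.2,0,0,0,0]]]'; python3 -m pendant '[[[0,0,0.2,0,0,0,0],[0,0,0.2,0,0,0,0]]]'; python3 -c "
from h import *
err([.530,-.0067,.17])"
```

```text
time: 8.33
ee_pos: [0.5308, -0.0066, 0.1836]
tcp_rot: [-180.0, -0.2, 0.0]
wrist_force: [0.3, 0.3, -0.8]
opening: 0.015
time: 8.5
ee_pos: [0.5308, -0.0066, 0.1792]
tcp_rot: [-179.9, -0.2, 0.0]
wrist_force: [-0.3, 0.0, -0.7]
opening: 0.015
t 8.5 pos [ 0.5308 -0.0066  0.1792] rot [-1.7995e+02 -1.8000e-01  4.0000e-02] F [-0.3  0.  -0.7] open 0.015
rows left: cm [-0.09  0.01  0.92] rad [-0.001 -0.003  0.001]
```

```bash
python3 -m pendant '[[[0,0,0.2,0,0,0,0],[0,0,0.2,0,0,0,0]]]'; python3 -m pendant '[[[0,0,0.2,0,0,0,0],[0,0,0.2,0,0,0,0]]]'; python3 -c "
from h import *
err([.530,-.0067,.17])"
```

```text
time: 8.67
ee_pos: [0.5308, -0.0066, 0.1746]
tcp_rot: [-180.0, -0.2, 0.0]
wrist_force: [0.4, 0.6, -1.4]
opening: 0.0154
time: 8.83
ee_pos: [0.5307, -0.0067, 0.1699]
tcp_rot: [-179.9, -0.1, 0.0]
wrist_force: [-0.2, 0.4, -0.8]
opening: 0.0148
t 8.83 pos [ 0.5307 -0.0067  0.1699] rot [-1.7995e+02 -1.5000e-01  2.0000e-02] F [-0.2  0.4 -0.8] open 0.0148
rows left: cm [-0.07  0.   -0.01] rad [-0.001 -0.003  0.   ]
```

```bash
python3 -m pendant '[[[0,0,0.35,0,0,0,0],[0,0,0.35,0,0,0,0],[0,0,0.35,0,0,0,0],[0,0,0.35,0,0,0,0],[0,0,0.3,0,0,0,0]]]'; python3 -m pendant '[[[0,0,0.2,0,0,0,0],[0,0,0.15,0,0,0,0],[0,0,0.15,0,0,0,0]]]'; python3 -m pendant '[[[0,0,0.15,0,0,0,0],[0,0,0.15,0,0,0,0]]]'; python3 -m pendant '[[[0,0,0.15,0,0,0,0],[0,0,0.15,0,0,0,0]]]'
```

```text
time: 9.25
ee_pos: [0.5307, -0.0067, 0.151]
tcp_rot: [-179.9, -0.1, 0.0]
wrist_force: [0.3, 0.5, -1.7]
opening: 0.0149
time: 9.5
ee_pos: [0.5305, -0.0067, 0.1448]
tcp_rot: [-179.9, -0.1, 0.0]
wrist_force: [0.9, -0.3, -0.6]
opening: 0.0149
time: 9.67
ee_pos: [0.5306, -0.0067, 0.1416]
tcp_rot: [-179.9, -0.1, 0.0]
wrist_force: [-0.3, -0.5, -1.2]
opening: 0.015
time: 9.83
ee_pos: [0.5307, -0.0067, 0.1384]
tcp_rot: [-179.9, -0.1, 0.0]
wrist_force: [-1.0, -0.3, -1.7]
opening: 0.0151
```

```bash
python3 -m pendant '[[[0,0,0.15,0,0,0,0],[0,0,0.12,0,0,0,0]]]'; python3 -m pendant '[[[0,0,0.1,0,0,0,0]]]'; python3 -m pendant '[[[0,0,0.1,0,0,0,0]]]';python3 -m pendant '[[[0,0,0.1,0,0,0,0]]]'
```

```text
time: 10.0
ee_pos: [0.5307, -0.0067, 0.1355]
tcp_rot: [-179.9, -0.1, 0.0]
wrist_force: [0.6, -0.4, -1.3]
opening: 0.015
time: 10.08
ee_pos: [0.5308, -0.0067, 0.1345]
tcp_rot: [-179.9, -0.1, 0.0]
wrist_force: [-0.6, 0.1, 9.3]
opening: 0.0151
time: 10.17
ee_pos: [0.5313, -0.0067, 0.1346]
tcp_rot: [-180.0, -0.2, 0.0]
wrist_force: [-1.8, -0.0, 10.7]
opening: 0.0147
time: 10.25
ee_pos: [0.5317, -0.0067, 0.1346]
tcp_rot: [-180.0, -0.3, 0.0]
wrist_force: [-1.1, 0.5, 5.3]
opening: 0.0153
```

```bash
python3 -m pendant '[[[0,0,0,0,0,0,50],[0,0,0,0,0,0,50],[0,0,0,0,0,0,50],[0,0,0,0,0,0,50]]]'; python3 -c "
from h import *
err([.5305,-.0067,.1346])"
```

```text
time: 10.58
ee_pos: [0.5321, -0.0067, 0.1355]
tcp_rot: [-180.0, -0.5, 0.0]
wrist_force: [1.0, -1.0, 0.6]
opening: 0.0425
t 10.58 pos [ 0.5321 -0.0067  0.1355] rot [-1.7995e+02 -4.5000e-01  2.0000e-02] F [ 1.  -1.   0.6] open 0.0425
rows left: cm [-0.16  0.    0.09] rad [-0.001 -0.008  0.   ]
```

```bash
python3 -m pendant '[[[-0.15,0,-0.5,0,-0.008,0,50],[0,0,-1.5,0,0,0,50],[0,0,-2,0,0,0,50],[0,0,-2,0,0,0,50],[0,0,-1.5,0,0,0,50]]]'; python3 -m pendant '[[[0,0,-0.5,0,0,0,50],[0,0,0,0,0,0,50]]]'; python3 look.py w7.png socket=.08 rod_handle=.156; python3 - <<'E'
from h import *
a=bot.camera("side"); b=cv2.imread("pics/w7.png")[:,:,::-1]; o=bot.get_obs()
p=proj("side",[[.532,-.008,.08],[.532,-.008,.15]]); q=proj("wrist",[[.532,-.008,.08],[.532,-.008,.15]],o);print(p,q)
def crop(i,c):
    x,y=int(c[0])-30,int(c[1])-45; return cv2.resize(i[max(y,0):y+70,max(x,0):x+60],(400,466),interpolation=cv2.INTER_CUBIC)
save(np.hstack([crop(a,p[0]),crop(b,q[0]+[0,15])]),"c7.png")
E
```

```text
time: 11.0
ee_pos: [0.5281, -0.0067, 0.2098]
tcp_rot: [-179.9, 0.6, 0.0]
wrist_force: [0.8, -1.0, 0.3]
opening: 0.0425
time: 11.17
ee_pos: [0.5291, -0.0068, 0.2185]
tcp_rot: [-180.0, 0.4, 0.0]
wrist_force: [-0.2, 0.7, -0.3]
opening: 0.0427
11.17 [ 0.5291 -0.0068  0.2185] [-1.7995e+02  3.8000e-01  2.0000e-02] [-0.2  0.7 -0.3] 0.0427
socket 0.84 [326.5 182. ] [ 0.5334 -0.01    0.08  ]
socket 0.74 [320.3 165.1] [ 0.5495 -0.0041  0.08  ]
[[298.99185112 195.17364969]
 [298.28990059 174.53243061]] [[324.45429543 182.83523819]
 [324.93582258 207.44364147]]
```

View pics/c7.png

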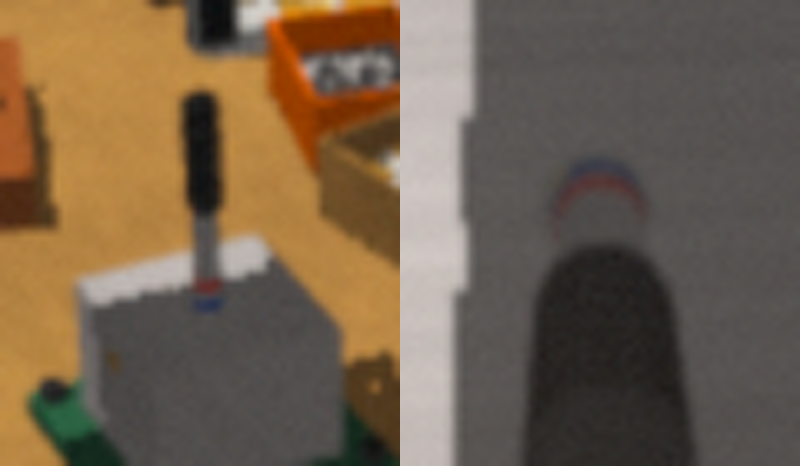

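Both halves show the rod standing in the socket with red and blue rings visible and blue the lowest, right at the face. That means 46 mm, which matches the measured 46.2 mm, so the middle plug is the one. I'm re-gripping the rod.

```bash
python3 -m pendant '[[[0.1,0,1,0,-0.006,0,50],[0,0,1.5,0,0,0,50],[0,0,1.5,0,0,0,50],[0,0,1.5,0,0,0,50],[0,0,1.2,0,0,0,50]]]'; python3 -m pendant '[[[0,0,0.7,0,0,0,50],[0,0,0.3,0,0,0,50]]]';python3 -c "
from h import *
err([.5306,-.0067,.1346])"
```

```text
time: 11.78
ee_pos: [0.5276, -0.0067, 0.1423]
tcp_rot: [-179.9, 1.1, 0.0]
wrist_force: [0.5, 0.0, -0.5]
opening: 0.0425
time: 11.95
ee_pos: [0.5253, -0.0066, 0.1268]
tcp_rot: [-179.9, 1.5, 0.0]
wrist_force: [-1.2, 0.2, 0.3]
opening: 0.0425
t 11.95 pos [ 0.5253 -0.0066  0.1268] rot [-1.7994e+02  1.4800e+00  3.0000e-02] F [-1.2  0.2  0.3] open 0.0425
rows left: cm [ 0.51  0.01 -0.8 ] rad [-0.001  0.026  0.   ]
```

```bash
python3 -m pendant '[[[0.25,0,-0.4,0,0.013,0,50],[0.25,0,-0.4,0,0.013,0,50],[0,0,0,0,0,0,50]]]';python3 -c "
from h import *
err([.5306,-.0067,.1346])"
```

```text
time: 12.2
ee_pos: [0.5302, -0.0066, 0.1336]
tcp_rot: [-179.9, 0.0, 0.0]
wrist_force: [-0.1, 0.2, -1.1]
opening: 0.0427
t 12.2 pos [ 0.5302 -0.0066  0.1336] rot [-1.7994e+02  4.0000e-02  2.0000e-02] F [-0.1  0.2 -1.1] open 0.0427
rows left: cm [ 0.04  0.01 -0.1 ] rad [-0.001  0.001  0.   ]
```

```bash
python3 -m pendant '[[[0,0,0,0,0,0,10],[0,0,0,0,0,0,0],[0,0,0,0,0,0,0],[0,0,0,0,0,0,0]]]' 40;python3 -c "
from h import *
err([.5306,-.0067,.1346])"; python3 -m pendant '[[[0,0,-0.5,0,0,0,0],[0,0,-1,0,0,0,0],[0,0,-1.2,0,0,0,0],[0,0,-1.2,0,0,0,0],[0,0,-1.2,0,0,0,0]]]'; python3 -m pendant '[[[0,0,-1.2,0,0,0,0],[0,0,-1.2,0,0,0,0],[0,0,-1,0,0,0,0],[0,0,-0.6,0,0,0,0],[0,0,0,0,0,0,0]]]'; python3 -c "
from h import *
err([.5164,-.3022,.23])"
```

```text
time: 12.53
ee_pos: [0.5313, -0.0066, 0.1365]
tcp_rot: [-179.9, -0.2, 0.0]
wrist_force: [-1.0, -0.2, -1.4]
opening: 0.0152
t 12.53 pos [ 0.5313 -0.0066  0.1365] rot [-1.7995e+02 -2.3000e-01  2.0000e-02] F [-1.  -0.2 -1.4] open 0.0152
rows left: cm [-0.08  0.01  0.18] rad [-0.001 -0.004  0.   ]
time: 12.95
ee_pos: [0.53, -0.0067, 0.1899]
tcp_rot: [-179.9, -0.0, 0.0]
wrist_force: [0.5, 0.3, -0.4]
opening: 0.0149
time: 13.37
ee_pos: [0.5311, -0.0067, 0.2408]
tcp_rot: [-179.9, -0.5, 0.0]
wrist_force: [0.4, -0.2, -1.0]
opening: 0.0147
t 13.37 pos [ 0.5311 -0.0067  0.2408] rot [-1.7994e+02 -4.8000e-01  3.0000e-02] F [ 0.4 -0.2 -1. ] open 0.0147
rows left: cm [-1.5  29.55  1.04] rad [-0.001 -0.008  0.   ]
```

```bash
python3 -m pendant '[[[-0.15,1.5,0,0,-0.002,0,0],[-0.15,3,0,0,-0.002,0,0],[-0.15,3,0,0,-0.002,0,0],[-0.15,3,0,0,0,0,0],[-0.15,3,0,0,0,0,0]]]'; python3 -m pendant '[[[-0.15,3,0,0,0,0,0],[-0.15,3,0,0,0,0,0],[-0.15,3,0,0,0,0,0],[-0.15,3,0,0,0,0,0],[-0.15,2.0,0,0,0,0,0]]]';python3 -m pendant '[[[0,1,0,0,0,0,0],[0,0,0,0,0,0,0]]]'; python3 -c "
from h import *
err([.5164,-.3022,.17])"
```

```text
time: 13.78
ee_pos: [0.5245, -0.1412, 0.2419]
tcp_rot: [-179.9, -0.2, 0.5]
wrist_force: [0.9, 1.4, -1.6]
opening: 0.0151
time: 14.2
ee_pos: [0.5163, -0.2893, 0.2406]
tcp_rot: [-179.8, -0.2, 0.5]
wrist_force: [-0.3, 0.2, -1.4]
opening: 0.0151
time: 14.37
ee_pos: [0.5154, -0.3034, 0.2392]
tcp_rot: [-179.8, -0.1, 0.3]
wrist_force: [0.8, -0.2, -1.5]
opening: 0.0149
t 14.37 pos [ 0.5154 -0.3034  0.2392] rot [-1.7982e+02 -7.0000e-02  2.7000e-01] F [ 0.8 -0.2 -1.5] open 0.0149
rows left: cm [ 0.09 -0.1   6.92] rad [-0.003 -0.001  0.005]
```

```bash
python3 -m pendant '[[[0.05,-0.05,1,-0.001,0,0.003,0],[0.05,-0.05,1.5,-0.001,0,0.003,0],[0,0,1.5,0,0,0,0],[0,0,1.5,0,0,0,0],[0,0,1,0,0,0,0]]]'; python3 -m pendant '[[[0,0,0.7,0,0,0,0],[0,0,0.4,0,0,0,0],[0,0,0.0,0,0,0,0]]]'; python3 -c "
from h import *
err([.5164,-.3022,.153])"; python3 look.py w8.png stand_hole=.045; python3 - <<'E'
import cv2
im=cv2.imread("pics/w8.png")
im=cv2.resize(im[160:250,260:380],None,fx=6,fy=6,interpolation=cv2.INTER_CUBIC)
cv2.imwrite("pics/c8.png",im)
E
```

```text
time: 14.78
ee_pos: [0.5182, -0.2977, 0.1716]
tcp_rot: [-179.9, -0.2, 0.0]
wrist_force: [0.1, -0.0, -1.4]
opening: 0.0151
time: 15.03
ee_pos: [0.5179, -0.2941, 0.1568]
tcp_rot: [-179.8, -0.0, 0.2]
wrist_force: [-0.1, 0.3, -0.8]
opening: 0.015
t 15.03 pos [ 0.5179 -0.2941  0.1568] rot [-1.7981e+02 -4.0000e-02  2.0000e-01] F [-0.1  0.3 -0.8] open 0.015
rows left: cm [-0.15  0.81  0.37] rad [-0.003 -0.001  0.003]
15.03 [ 0.5179 -0.2941  0.1568] [-1.7981e+02 -4.0000e-02  2.0000e-01] [-0.1  0.3 -0.8] 0.015
stand_hole 0.76 [330.2 197. ] [ 0.5165 -0.2999  0.045 ]
```

View pics/c8.png

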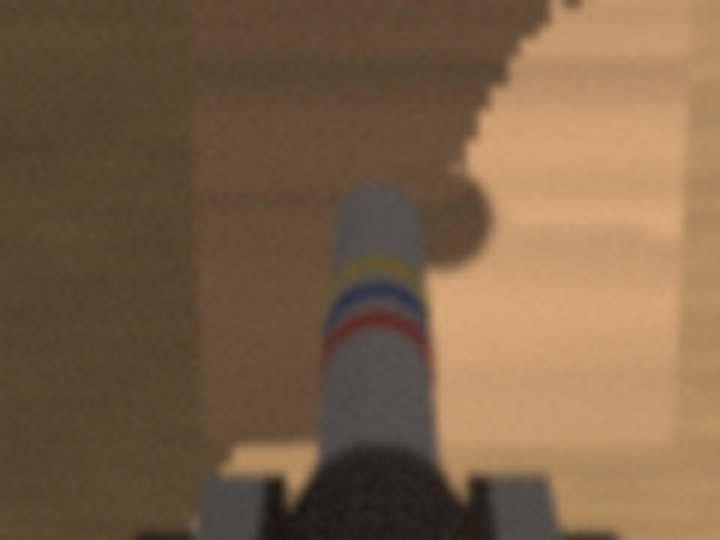

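The crop shows the stand hole centred near (333,196) and the rod tip near (323,196), so it needs about 8.5 mm in −y and 2 mm in −x.

```bash
python3 -m pendant '[[[-0.1,0.4,0,-0.001,0,0,0],[-0.1,0.45,0,-0.001,0,0,0],[0,0,0.1,0,0,0,0]]]'; python3 -c "
from h import *
err([.5160,-.3026,.15])"
```

```text
time: 15.38
ee_pos: [0.517, -0.3042, 0.1594]
tcp_rot: [179.9, -0.3, 0.2]
wrist_force: [0.1, 0.3, -0.4]
opening: 0.0151
t 15.38 pos [ 0.517  -0.3042  0.1594] rot [179.9   -0.29   0.21] F [ 0.1  0.3 -0.4] open 0.0151
rows left: cm [-0.1  -0.16  0.94] rad [ 0.002 -0.005  0.004]
```

```bash
python3 -m pendant '[[[-0.1,-0.15,0.3,0.002,-0.004,0,0],[0,0,0.2,0,0,0,0],[0,0,0.2,0,0,0,0]]]'; python3 -c "
from h import *
err([.5160,-.3026,.15])"; python3 -m pendant '[[[0,0,0.15,0,0,0,0],[0,0,0.15,0,0,0,0]]]'; python3 -m pendant '[[[0,0,0.15,0,0,0,0],[0,0,0.15,0,0,0,0]]]'; python3 -c "
from h import *
err([.5160,-.3026,.15])"
```

```text
time: 15.63
ee_pos: [0.5161, -0.3038, 0.153]
tcp_rot: [180.0, -0.1, 0.1]
wrist_force: [-0.2, 0.4, -0.2]
opening: 0.0149
t 15.63 pos [ 0.5161 -0.3038  0.153 ] rot [ 1.7997e+02 -1.4000e-01  1.3000e-01] F [-0.2  0.4 -0.2] open 0.0149
rows left: cm [-0.01 -0.12  0.3 ] rad [ 0.001 -0.002  0.002]
time: 15.8
ee_pos: [0.516, -0.3038, 0.1494]
tcp_rot: [180.0, -0.1, 0.1]
wrist_force: [1.0, -0.1, -1.2]
opening: 0.0149
time: 15.97
ee_pos: [0.516, -0.3036, 0.1459]
tcp_rot: [180.0, -0.1, 0.1]
wrist_force: [-0.1, -0.0, -1.8]
opening: 0.015
t 15.97 pos [ 0.516  -0.3036  0.1459] rot [ 1.7999e+02 -1.0000e-01  1.2000e-01] F [-0.1 -0.  -1.8] open 0.015
rows left: cm [ 0.   -0.1  -0.41] rad [ 0.    -0.002  0.002]
```

```bash
python3 -m pendant '[[[0,-0.06,0.15,0,0,0,0],[0,0,0.15,0,0,0,0]]]'; python3 -m pendant '[[[0,0,0.15,0,0,0,0],[0,0,0.15,0,0,0,0]]]';  python3 -m pendant '[[[0,0,0.2,0,0,0,0],[0,0,0.2,0,0,0,0]]]'
```

```text
time: 16.13
ee_pos: [0.516, -0.3029, 0.1425]
tcp_rot: [-180.0, -0.1, 0.1]
wrist_force: [-0.4, -0.3, -2.7]
opening: 0.0148
time: 16.3
ee_pos: [0.516, -0.3028, 0.1391]
tcp_rot: [180.0, -0.1, 0.1]
wrist_force: [0.1, 1.2, -1.5]
opening: 0.0151
time: 16.47
ee_pos: [0.516, -0.3028, 0.1348]
tcp_rot: [180.0, -0.1, 0.1]
wrist_force: [0.6, 0.8, -1.0]
opening: 0.0148
```

It's in. The bottom should come at a TCP height of about 0.110–0.113.

```bash
python3 -m pendant '[[[0,0,0.4,0,0,0,0],[0,0,0.4,0,0,0,0],[0,0,0.4,0,0,0,0],[0,0,0.2,0,0,0,0]]]'; python3 -m pendant '[[[0,0,0.15,0,0,0,0],[0,0,0.15,0,0,0,0]]]';  python3 -m pendant '[[[0,0,0.1,0,0,0,0]]]';  python3 -m pendant '[[[0,0,0.1,0,0,0,0]]]'
```

```text
time: 16.8
ee_pos: [0.5161, -0.3028, 0.1192]
tcp_rot: [180.0, -0.1, 0.1]
wrist_force: [-0.4, -0.1, -1.5]
opening: 0.0153
time: 16.97
ee_pos: [0.5158, -0.3027, 0.1154]
tcp_rot: [-180.0, -0.1, 0.1]
wrist_force: [-0.3, 0.2, -0.6]
opening: 0.0152
time: 17.05
ee_pos: [0.5158, -0.3027, 0.1141]
tcp_rot: [-180.0, -0.1, 0.1]
wrist_force: [0.7, -1.0, -0.8]
opening: 0.0152
time: 17.13
ee_pos: [0.5158, -0.3026, 0.113]
tcp_rot: [-180.0, -0.1, 0.1]
wrist_force: [0.5, -0.5, -0.6]
opening: 0.0149
```

```bash
python3 -m pendant '[[[0,0,0.1,0,0,0,0]]]';  python3 -m pendant '[[[0,0,0.1,0,0,0,0]]]';python3 -m pendant '[[[0,0,0.08,0,0,0,0]]]'
```

```text
time: 17.22
ee_pos: [0.5158, -0.3026, 0.1119]
tcp_rot: [-180.0, -0.1, 0.1]
wrist_force: [-0.0, 0.7, -0.9]
opening: 0.0152
time: 17.3
ee_pos: [0.5162, -0.3028, 0.1117]
tcp_rot: [180.0, -0.1, 0.1]
wrist_force: [-1.7, 1.6, 8.9]
opening: 0.0151
time: 17.38
ee_pos: [0.5164, -0.3028, 0.1117]
tcp_rot: [180.0, -0.2, 0.1]
wrist_force: [-2.0, 1.1, 5.4]
opening: 0.0155
```

```bash
python3 -m pendant '[[[0,0,0,0,0,0,50],[0,0,0,0,0,0,50],[0,0,0,0,0,0,50],[0,0,0,0,0,0,50]]]'; python3 -m pendant '[[[0,0,-1,0,0,0,50],[0,0,-1.5,0,0,0,50],[0,0,-2,0,0,0,50],[0,0,-2.5,0,0,0,50],[0,0,-2.5,0,0,0,50]]]';python3 -m pendant '[[[0,0,-1.5,0,0,0,50],[0,0,-0.5,0,0,0,50],[0,0,0,0,0,0,50]]]'; python3 look.py w9.png rod_handle=.132; python3 -c "
from h import *
err([.518,.28,.22])
a=bot.camera('side');save(a,'s9.png')
b=cv2.imread('pics/w9.png')[:,:,::-1]
save(np.hstack([cv2.resize(a[200:300,280:400],(400,333)),cv2.resize(b[120:280,220:412],(400,333))]),'c9.png')"
```

```text
time: 17.72
ee_pos: [0.5168, -0.303, 0.1125]
tcp_rot: [179.9, -0.3, 0.1]
wrist_force: [1.2, -0.3, 0.6]
opening: 0.0428
time: 18.13
ee_pos: [0.514, -0.3016, 0.2067]
tcp_rot: [-179.8, 0.2, 0.1]
wrist_force: [0.3, -0.5, -0.0]
opening: 0.0428
time: 18.38
ee_pos: [0.5152, -0.3024, 0.2353]
tcp_rot: [180.0, -0.2, 0.1]
wrist_force: [1.1, -0.6, 1.0]
opening: 0.0427
18.38 [ 0.5152 -0.3024  0.2353] [ 1.7995e+02 -1.9000e-01  1.4000e-01] [ 1.1 -0.6  1. ] 0.0427
rod_handle 0.66 [324.  198.1] [ 0.5156 -0.3033  0.132 ]
t 18.48 pos [ 0.5148 -0.3022  0.2334] rot [-1.7999e+02 -8.0000e-02  1.4000e-01] F [-0.4 -0.4 -0.5] open 0.0424
rows left: cm [  0.45 -58.22   1.36] rad [-0.    -0.001  0.002]
```

View pics/c9.png

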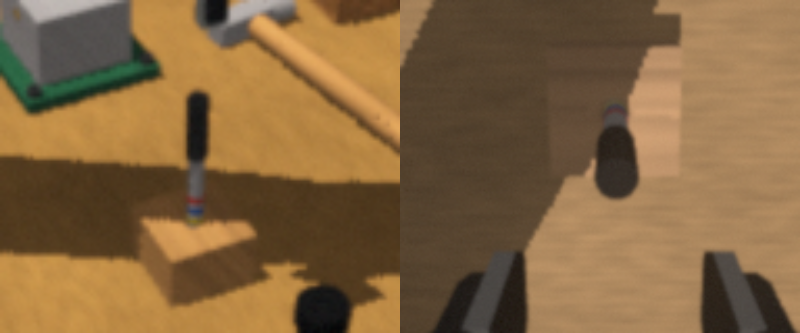

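The rod is back in its stand, upright, with its yellow ring just above the wood. That was my last picture, so I continue numerically and move to the rack.

```bash
python3 -m pendant '[[[0,-2,0,0,0,0,50],[0,-3.6,0,0,0,0,50],[0,-3.6,0,0,0,0,50],[0,-3.6,0,0,0,0,50],[0,-3.6,0,0,0,0,50]]]'; python3 -m pendant '[[[0,-3.6,0,0,0,0,50],[0,-3.6,0,0,0,0,50],[0,-3.6,0,0,0,0,50],[0,-3.6,0,0,0,0,50],[0,-3.6,0,0,0,0,50]]]';python3 -m pendant '[[[0,-3.6,0,0,0,0,50],[0,-3.6,0,0,0,0,50],[0,-3.6,0,0,0,0,50],[0,-3.6,0,0,0,0,50],[0,-2,0,0,0,0,50]]]';python3 -m pendant '[[[0,0,0,0,0,-0.11,50],[0,0,0,0,0,-0.11,50],[0,0,0,0,0,-0.11,50],[0,0,0,0,0,-0.11,50],[0,0,0,0,0,-0.11,50]]]';python3 -m pendant '[[[0,0,0,0,0,-0.11,50],[0,0,0,0,0,-0.11,50],[0,0,0,0,0,-0.11,50],[0,0,0,0,0,-0.11,50],[0,0,0,0,0,-0.11,50]]]'; python3 look.py w10.png rack=0 plug_short_mid=.032 plug_middle_mid=.037 plug_long_mid=.042; python3 -c "
from h import *
err([.5286,.3369,.2],74.4)"
```

```text
time: 18.95
ee_pos: [0.5117, -0.138, 0.2233]
tcp_rot: [-179.8, 0.6, -0.4]
wrist_force: [-0.5, 0.8, 0.8]
opening: 0.0425
time: 19.37
ee_pos: [0.5085, 0.0262, 0.2167]
tcp_rot: [-178.5, 1.3, 2.2]
wrist_force: [0.2, -0.0, 0.1]
opening: 0.0425
time: 19.78
ee_pos: [0.4993, 0.1137, 0.2179]
tcp_rot: [-174.5, 2.0, 9.9]
wrist_force: [0.3, -0.1, 0.1]
opening: 0.0424
time: 20.2
ee_pos: [0.497, 0.1153, 0.2124]
tcp_rot: [-174.1, -0.9, 42.6]
wrist_force: [-0.6, -0.1, 0.9]
opening: 0.0424
time: 20.62
ee_pos: [0.4951, 0.1137, 0.2069]
tcp_rot: [-175.1, -3.7, 75.5]
wrist_force: [-0.7, 1.3, 0.4]
opening: 0.0427
20.62 [0.4951 0.1137 0.2069] [-175.1    -3.7    75.47] [-0.7  1.3  0.4] 0.0427
rack 0.18 [386.8 271.1] [ 0.5291 -0.0064  0.    ]
plug_short_mid 0.78 [312.2  48.1] [0.5056 0.2542 0.032 ]
plug_short_mid 0.64 [321.3   4.5] [0.5233 0.288  0.032 ]
t 20.87 pos [0.4953 0.1139 0.2076] rot [-175.11   -3.68   74.94] F [0.4 1.1 0.4] open 0.0427
rows left: cm [22.3  -2.39  2.41] rad [-0.086 -0.064  0.012]
```

```bash
python3 -m pendant '[[[0,0,-0.3,-0.043,-0.032,0.006,50],[0,0,-0.3,-0.043,-0.032,0.006,50],[2,-0.3,0,0,0,0,50],[3,-0.3,0,0,0,0,50],[3,-0.3,0,0,0,0,50]]]'; python3 -m pendant '[[[3,-0.3,0,0,0,0,50],[3,-0.3,0,0,0,0,50],[2,-0.3,0,0,0,0,50],[1,0,0,0,0,0,50],[0,0,0,0,0,0,50]]]';python3 look.py w10.png rack=0 plug_short_mid=.032 plug_middle_mid=.037 plug_long_mid=.042; python3 -c "
from h import *
err([.5286,.3369,.2],74.4)"
```

```text
time: 21.28
ee_pos: [0.5097, 0.1901, 0.2139]
tcp_rot: [179.7, 0.2, 73.0]
wrist_force: [0.7, -0.3, 1.3]
opening: 0.0426
time: 21.7
ee_pos: [0.5281, 0.2872, 0.2122]
tcp_rot: [179.7, 0.2, 72.3]
wrist_force: [0.1, 0.3, 0.4]
opening: 0.0429
21.7 [0.5281 0.2872 0.2122] [179.68   0.21  72.33] [0.1 0.3 0.4] 0.0429
rack 0.71 [310.  164.3] [0.5183 0.2984 0.    ]
plug_short_mid 0.62 [309.7 206.9] [0.5059 0.2587 0.032 ]
plug_middle_mid 0.77 [309.8 128.8] [0.5329 0.3392 0.037 ]
plug_long_mid 0.71 [308.2 173.2] [0.5174 0.2973 0.042 ]
t 21.95 pos [0.528  0.2844 0.2133] rot [179.63   0.18  72.25] F [0.1 0.6 0.6] open 0.0425
rows left: cm [ 5.02 -1.55  1.31] rad [ 0.006  0.003 -0.038]
```

```bash
python3 -m pendant '[[[1.7,-0.5,0,0,0,0,50],[1.7,-0.5,0,0,0,0,50],[1,-0.3,0,0,0,0,50],[0,0,0,0,0,0,50]]]'; cat > dots.py <<'E'
from h import *
o=bot.get_obs(); im=bot.camera("wrist"); hsv=cv2.cvtColor(im,cv2.COLOR_RGB2HSV)
hh,s,v=[hsv[...,i].astype(int) for i in range(3)]
for n,m,z in (("blue",(hh>100)&(hh<130)&(s>90)&(v>50),.060),("red",((hh<5)|(hh>174))&(s>150)&(v>80),.070),("yel",(hh>22)&(hh<32)&(s>150)&(v>110),.050)):
    k,l,st,ce=cv2.connectedComponentsWithStats(m.astype(np.uint8))
    for i in range(1,k):
        if 12<st[i,4]<600: print(n,st[i,4],ce[i].round(1),at_z("wrist",ce[i],z,o).round(4))
E
python3 dots.py; python3 look.py w11.png plug_middle_mid=.037 plug_long_mid=.042;python3 -c "
from h import *
err([.5325,.339,.2],72.3)"
```

```text
time: 22.28
ee_pos: [0.5299, 0.3267, 0.2153]
tcp_rot: [179.5, 0.1, 71.8]
wrist_force: [0.8, -0.4, -0.3]
opening: 0.0425
blue 86 [318.1 168.2] [0.5323 0.3416 0.06  ]
red 76 [319.9 214.7] [0.5198 0.2983 0.07  ]
yel 22 [321.2 246.8] [0.5072 0.2553 0.05  ]
22.33 [0.5299 0.326  0.2153] [1.7952e+02 1.2000e-01 7.1800e+01] [-0.  -0.8  0.6] 0.0428
plug_middle_mid 0.69 [318.7 163.7] [0.5329 0.3408 0.037 ]
plug_long_mid 0.66 [321.9 206.7] [0.5216 0.2959 0.042 ]
t 22.48 pos [0.53   0.3253 0.2154] rot [1.7951e+02 1.3000e-01 7.1770e+01] F [0.9 0.5 0.1] open 0.0423
rows left: cm [ 1.39 -0.2   1.53] rad [ 0.008  0.002 -0.009]
```

```bash
python3 -m pendant '[[[0.8,-0.15,0.5,0.004,0,-0.01,50],[0.8,-0.15,1.5,0.004,0,-0.01,50],[0,0,2,0,0,0,50],[0,0,2,0,0,0,50],[0,0,2,0,0,0,50]]]'; python3 -m pendant '[[[0,0,1.5,0,0,0,45],[0,0,0.8,0,0,0,45],[0,0,0,0,0,0,45]]]'; python3 -c "
from h import *
err([.5323,.3414,.10],73)"; python3 dots.py
```

```text
time: 22.9
ee_pos: [0.5345, 0.343, 0.1344]
tcp_rot: [179.8, -0.2, 73.0]
wrist_force: [1.0, 0.2, -0.1]
opening: 0.0427
time: 23.15
ee_pos: [0.5321, 0.3425, 0.1012]
tcp_rot: [-179.9, 0.2, 73.1]
wrist_force: [0.1, 0.9, -0.2]
opening: 0.0383
t 23.15 pos [0.5321 0.3425 0.1012] rot [-1.7986e+02  1.7000e-01  7.3110e+01] F [ 0.1  0.9 -0.2] open 0.0383
rows left: cm [-0.1   0.05  0.12] rad [-0.002  0.003  0.002]
blue 175 [322.5 227.3] [0.5323 0.3415 0.06  ]
red 180 [323.5 297.3] [0.5199 0.2981 0.07  ]
```

```bash
python3 -m pendant '[[[-0.08,0.05,1,0,0,0,45],[0,0,1.2,0,0,0,45],[0,0,1.0,0,0,0,45],[0,0,0.8,0,0,0,45],[0,0,0.5,0,0,0,45]]]'; python3 -m pendant '[[[0,0,0.3,0,0,0,45],[0,0,0,0,0,0,45]]]'; python3 -c "
from h import *
err([.5323,.3414,.042],73)"
```

```text
time: 23.62
ee_pos: [0.5341, 0.3428, 0.0564]
tcp_rot: [179.9, -0.1, 73.1]
wrist_force: [-0.5, -0.2, -0.4]
opening: 0.0384
time: 23.78
ee_pos: [0.5336, 0.3424, 0.0514]
tcp_rot: [180.0, -0.0, 73.1]
wrist_force: [-0.4, -0.6, -0.2]
opening: 0.0386
t 23.78 pos [0.5336 0.3424 0.0514] rot [ 1.7999e+02 -2.0000e-02  7.3130e+01] F [-0.4 -0.6 -0.2] open 0.0386
rows left: cm [-0.13 -0.1   0.94] rad [ 0.    -0.     0.002]
```

```bash
python3 -m pendant '[[[-0.12,-0.1,0.4,0,0,0,45],[0,0,0.4,0,0,0,45],[0,0,0.1,0,0,0,45]]]'; python3 -m pendant '[[[0,0,0,0,0,0,25],[0,0,0,0,0,0,10],[0,0,0,0,0,0,0],[0,0,0,0,0,0,0],[0,0,0,0,0,0,0]]]' 60; python3 -c "
from h import *
err([.5323,.3414,.042],73)"
```

```text
time: 24.03
ee_pos: [0.5326, 0.3417, 0.0426]
tcp_rot: [179.9, -0.1, 73.1]
wrist_force: [-0.2, 0.1, -0.6]
opening: 0.0383
time: 24.45
ee_pos: [0.5329, 0.342, 0.0433]
tcp_rot: [179.9, -0.1, 73.1]
wrist_force: [-0.3, 0.6, -0.4]
opening: 0.0107
t 24.45 pos [0.5329 0.342  0.0433] rot [ 1.799e+02 -1.300e-01  7.313e+01] F [-0.3  0.6 -0.4] open 0.0107
rows left: cm [-0.07 -0.04  0.13] rad [ 0.002 -0.002  0.002]
```

```bash
python3 -m pendant '[[[0,0,0,0,0,0,0],[0,0,0,0,0,0,0]]]'; python3 -m pendant '[[[0,0,-0.4,0,0,0,0],[0,0,-0.4,0,0,0,0]]]'; python3 dots.py
```

```text
time: 24.62
ee_pos: [0.533, 0.342, 0.0434]
tcp_rot: [179.9, -0.1, 73.1]
wrist_force: [0.7, -0.1, -0.9]
opening: 0.0111
time: 24.78
ee_pos: [0.5326, 0.3417, 0.051]
tcp_rot: [179.9, -0.1, 73.1]
wrist_force: [0.2, -0.5, -1.1]
opening: 0.0111
blue 406 [322.5 275. ] [0.5316 0.3365 0.06  ]
red 31 [322.  350.1] [0.521  0.3025 0.07  ]
```

```bash
python3 -m pendant '[[[0,0,-1,0,0,0,0],[0,0,-2,0,0,0,0],[0,0,-2.5,0,0,0,0],[0,0,-2.5,0,0,0,0],[0,0,-2,0,0,0,0]]]'; python3 -m pendant '[[[0,0,-1,0,0,0,0],[0,0,0,0,0,0,0]]]'; python3 dots.py;  python3 -c "
from h import *
err([.532,-.0075,.17],73.1)"
```

```text
time: 25.25
ee_pos: [0.5305, 0.3404, 0.1537]
tcp_rot: [-179.8, 0.2, 73.1]
wrist_force: [0.6, 0.2, -0.8]
opening: 0.0112
time: 25.42
ee_pos: [0.5319, 0.3413, 0.1707]
tcp_rot: [179.9, -0.1, 73.1]
wrist_force: [-0.6, -0.3, -0.4]
opening: 0.0108
blue 404 [322.6 275. ] [0.5107 0.2678 0.06  ]
t 25.47 pos [0.5318 0.3412 0.1697] rot [ 1.7991e+02 -1.1000e-01  7.3130e+01] F [-0.   0.1  0.1] open 0.0106
rows left: cm [-33.37  10.14  -0.08] rad [ 0.002 -0.002  0.001]
```

The dot stays fixed in the image during the lift, so the plug is held. I'm moving over the anvil.

```bash
python3 -m pendant '[[[-2,0.6,0,0,0,0,0],[-3,0.9,0,0,0,0,0],[-3,0.9,0,0,0,0,0],[-3,0.9,0,0,0,0,0],[-3,0.9,0,0,0,0,0]]]'; python3 -m pendant '[[[-3,0.9,0,0,0,0,0],[-3,0.9,0,0,0,0,0],[-3,0.9,0,0,0,0,0],[-3,0.9,0,0,0,0,0],[-2.5,0.8,0,0,0,0,0]]]'; python3 -m pendant '[[[-2,0.6,0,0,0,0,0],[-0.5,0.2,0,0,0,0,0],[0,0,0,0,0,0,0]]]'; python3 -c "
from h import *
err([.532,-.0075,.17],73.1)"
```

```text
time: 25.88
ee_pos: [0.5292, 0.1952, 0.1615]
tcp_rot: [-179.7, 0.1, 73.6]
wrist_force: [0.3, 0.4, -0.3]
opening: 0.0107
time: 26.3
ee_pos: [0.5263, 0.0355, 0.1535]
tcp_rot: [-179.2, 0.4, 73.7]
wrist_force: [0.6, 0.1, -0.8]
opening: 0.0108
time: 26.55
ee_pos: [0.5248, 0.0032, 0.1492]
tcp_rot: [-179.0, 0.5, 73.3]
wrist_force: [0.6, 0.7, 0.1]
opening: 0.0107
t 26.55 pos [0.5248 0.0032 0.1492] rot [-178.95    0.51   73.34] F [0.6 0.7 0.1] open 0.0107
rows left: cm [-0.84  0.96 -2.09] rad [-0.018  0.009  0.004]
```

```bash
cat > hole.py <<'E'
from h import *
import sys
# rectify the plane z into a 10 px/mm map centred on c, score circles of r mm by inward-dark radial contrast
def hole(c,z,r,half=14,cam="wrist",name=None,mm=.2):
    o=bot.get_obs(); im=bot.camera(cam); n=int(2*half/mm)+1
    g=np.linspace(-half,half,n)*1e-3; X,Y=np.meshgrid(c[0]+g,c[1]+g)
    uv=proj(cam,np.stack([X,Y,np.full_like(X,z)],-1).reshape(-1,3),o).astype(np.float32).reshape(n,n,2)
    w=cv2.GaussianBlur(cv2.remap(cv2.cvtColor(im,cv2.COLOR_RGB2GRAY),uv[...,0],uv[...,1],cv2.INTER_CUBIC).astype(np.float32),(0,0),2)
    w=np.log(w+5); t=np.linspace(0,2*np.pi,72,endpoint=False); best=[]
    for dx in np.arange(-5,5.01,.25):
        for dy in np.arange(-5,5.01,.25):
            f=lambda rr: cv2.remap(w,((half+dx+rr*np.cos(t))/mm).astype(np.float32)[None],((half+dy+rr*np.sin(t))/mm).astype(np.float32)[None],cv2.INTER_LINEAR)[0]
            best.append((np.median(np.clip(f(r+1)-f(r-1),-.3,.3)),dx,dy))
    best.sort(reverse=True); b=np.array(best[:8])
    print("hole",b[0].round(3),(np.array(c)+b[:,1:].mean(0)*1e-3).round(4),"spread mm",b[:,1:].std(0).round(2),"px",proj(cam,[*c,z],o)[0].round(0))
    if name: cv2.imwrite("pics/"+name,cv2.normalize(w,None,0,255,cv2.NORM_MINMAX))
hole([float(sys.argv[1]),float(sys.argv[2])],float(sys.argv[3]),7.5)
E
python3 hole.py .532 -.0085 .08; python3 look.py w12.png socket=.08
python3 -m pendant '[[[-0.4,0.5,-1,-0.009,0.005,0,0],[-0.4,0.5,-1,-0.009,0.005,0,0],[0,0,0,0,0,0,0]]]';python3 hole.py .532 -.0085 .08;  python3 look.py w12.png socket=.08; python3 -c "
from h import *
err([.532,-.0075,.17],73.1)"
```

```text
hole [0.088 0.25  2.5  ] [ 0.5326 -0.0059] spread mm [0.24 0.17] px [337. 223.]
26.6 [0.5247 0.0038 0.149 ] [-178.92    0.52   73.37] [ 0.4 -0.6 -1.1] 0.0107
socket 0.81 [342.4 221.1] [ 0.5359 -0.0075  0.08  ]
time: 26.95
ee_pos: [0.5334, -0.003, 0.1709]
tcp_rot: [179.9, -0.1, 73.7]
wrist_force: [0.8, 0.7, 0.3]
opening: 0.0106
hole [0.085 0.25  2.75 ] [ 0.5323 -0.006 ] spread mm [0.2 0.2] px [322. 210.]
27.0 [ 0.5331 -0.0028  0.1702] [ 1.7999e+02 -1.4000e-01  7.3740e+01] [-0.9 -0.1  0.1] 0.0106
socket 0.94 [323.1 208.5] [ 0.533  -0.0073  0.08  ]
t 27.1 pos [ 0.5324 -0.0028  0.1689] rot [-1.7988e+02 -1.0000e-01  7.3720e+01] F [-0.5 -0.1  0.1] open 0.0111
rows left: cm [-0.46  0.09 -0.11] rad [-0.002 -0.002  0.011]
```

```bash
python3 -c "
from h import *
o=bot.get_obs(); P=at_z('wrist',(322.6,275.),o['ee_pos'][2]+.0167,o); print('dot in tool cm',totool(P,o))
print('hole in tool cm',totool([.5324,-.006,.08],o))
c=np.array(bot.get_calibration('wrist')['T_tool_cam']);print(c.round(4))
im=bot.camera('wrist');g=cv2.cvtColor(im,cv2.COLOR_RGB2HSV);save(im,'w13.png')
# finger pad columns at rows near plug
for r in (262,270,280,290): print(r,im[r,290:356:3].sum(1).tolist())
"
```

```text
dot in tool cm [-0.06829116  0.0620859  -1.67025244]
hole in tool cm [-0.3243771   0.10922274  8.88906908]
[[ 7.000e-04 -9.572e-01 -2.895e-01  7.460e-02]
 [ 1.000e+00  6.000e-04  4.000e-04  4.000e-04]
 [-2.000e-04 -2.895e-01  9.572e-01 -1.425e-01]
 [ 0.000e+00  0.000e+00  0.000e+00  1.000e+00]]
262 [95, 117, 221, 227, 225, 201, 106, 183, 240, 257, 259, 258, 259, 254, 237, 93, 98, 229, 223, 227, 206, 88]
270 [84, 214, 224, 216, 224, 132, 77, 181, 152, 149, 156, 160, 154, 156, 166, 89, 86, 211, 224, 222, 222, 137]
280 [80, 80, 85, 97, 217, 131, 78, 166, 149, 141, 150, 156, 159, 157, 157, 105, 90, 232, 144, 91, 87, 86]
290 [80, 93, 78, 85, 84, 82, 77, 264, 402, 418, 417, 433, 419, 404, 403, 119, 87, 92, 91, 93, 85, 85]
```

```bash
python3 -m pendant '[[[-0.15,0.02,0.5,-0.002,-0.002,0,0],[-0.15,0.02,1,0,0,0,0],[0,0,1,0,0,0,0],[0,0,1,0,0,0,0],[0,0,0.8,0,0,0,0]]]'; python3 -m pendant '[[[0,0,0.4,0,0,0,0],[0,0,0.2,0,0,0,0],[0,0,0,0,0,0,0]]]'; python3 -c "
from h import *
err([.5320,-.0057,.1125],73.7)"; python3 hole.py .532 -.0065 .08
```

```text
time: 27.57
ee_pos: [0.5315, -0.0057, 0.1215]
tcp_rot: [-180.0, 0.0, 73.8]
wrist_force: [-0.5, 0.4, -1.0]
opening: 0.0108
time: 27.82
ee_pos: [0.5297, -0.0057, 0.1109]
tcp_rot: [-179.7, 0.1, 73.7]
wrist_force: [-0.5, -0.8, -0.4]
opening: 0.011
t 27.82 pos [ 0.5297 -0.0057  0.1109] rot [-1.7969e+02  1.2000e-01  7.3740e+01] F [-0.5 -0.8 -0.4] open 0.011
rows left: cm [ 0.06  0.22 -0.16] rad [-0.005  0.002  0.001]
hole [0.078 0.25  1.   ] [ 0.5324 -0.0058] spread mm [0.24 0.18] px [326. 233.]
```

```bash
python3 -m pendant '[[[0.05,0.15,-0.05,-0.005,0.002,0,0],[0,0,0,0,0,0,0]]]'; python3 -c "
from h import *
err([.5312,-.0058,.1094],73.7)"; python3 -m pendant '[[[0,0,0.1,0,0,0,0],[0,0,0.1,0,0,0,0]]]'; python3 -m pendant '[[[0,0,0.1,0,0,0,0]]]';  python3 -m pendant '[[[0,0,0.1,0,0,0,0]]]'; python3 -c "
from h import *
err([.5312,-.0058,.1094],73.7)"
```

```text
time: 28.03
ee_pos: [0.5318, -0.0056, 0.1123]
tcp_rot: [179.9, -0.0, 73.7]
wrist_force: [-0.0, -0.5, 0.0]
opening: 0.0109
t 28.03 pos [ 0.5318 -0.0056  0.1123] rot [ 1.7994e+02 -2.0000e-02  7.3740e+01] F [-0.  -0.5  0. ] open 0.0109
rows left: cm [-0.04 -0.06  0.29] rad [ 0.001 -0.     0.001]
time: 28.2
ee_pos: [0.5325, -0.0056, 0.1114]
tcp_rot: [179.8, -0.1, 73.7]
wrist_force: [0.1, 0.1, -1.5]
opening: 0.0108
time: 28.28
ee_pos: [0.5327, -0.0056, 0.1106]
tcp_rot: [179.8, -0.1, 73.7]
wrist_force: [-0.3, 0.3, 0.1]
opening: 0.0109
time: 28.37
ee_pos: [0.5329, -0.0056, 0.1098]
tcp_rot: [179.8, -0.1, 73.7]
wrist_force: [-0.1, -0.5, -0.3]
opening: 0.0109
t 28.37 pos [ 0.5329 -0.0056  0.1098] rot [ 1.7977e+02 -7.0000e-02  7.3750e+01] F [-0.1 -0.5 -0.3] open 0.0109
rows left: cm [-0.06 -0.15  0.03] rad [ 0.004 -0.001  0.001]
```

Drifting about 1 mm in x; I correct for it and keep lowering.

```bash
python3 -m pendant '[[[-0.05,-0.12,0,0.004,0,0,0],[0,0,0.05,0,0,0,0]]]'; python3 -m pendant '[[[0,0,0.1,0,0,0,0]]]'; python3 -m pendant '[[[0,0,0.1,0,0,0,0]]]';python3 -m pendant '[[[0,0,0.1,0,0,0,0]]]'; python3 -c "
from h import *
err([.5312,-.0058,.1094],73.7);print(bot.get_obs()['torque'])"
```

```text
time: 28.53
ee_pos: [0.5314, -0.0058, 0.1092]
tcp_rot: [-180.0, -0.1, 73.8]
wrist_force: [-1.1, 0.8, -1.0]
opening: 0.011
time: 28.62
ee_pos: [0.5314, -0.0058, 0.1082]
tcp_rot: [-180.0, -0.1, 73.7]
wrist_force: [-1.0, 0.3, 0.2]
opening: 0.0107
time: 28.7
ee_pos: [0.5315, -0.0058, 0.1072]
tcp_rot: [-180.0, -0.1, 73.7]
wrist_force: [0.5, -0.5, 0.4]
opening: 0.011
time: 28.78
ee_pos: [0.5316, -0.0058, 0.1061]
tcp_rot: [-180.0, -0.1, 73.7]
wrist_force: [0.1, -0.2, -0.6]
opening: 0.0109
t 28.78 pos [ 0.5316 -0.0058  0.1061] rot [-1.800e+02 -7.000e-02  7.374e+01] F [ 0.1 -0.2 -0.6] open 0.0109
rows left: cm [-0.01 -0.03 -0.33] rad [-0.    -0.001  0.001]
[-0.00453825 -0.01904689  0.01447008]
```

```bash
python3 -m pendant '[[[0,0,0.1,0,0,0,0],[0,0,0.1,0,0,0,0]]]'; python3 -m pendant '[[[0,0,0.1,0,0,0,0],[0,0,0.1,0,0,0,0]]]';python3 -m pendant '[[[0,0,0.1,0,0,0,0],[0,0,0.1,0,0,0,0]]]'; python3 -c "
from h import *
err([.5312,-.0058,.1094],73.7);print(bot.get_obs()['torque'])"
```

```text
time: 28.95
ee_pos: [0.5318, -0.0058, 0.1039]
tcp_rot: [180.0, -0.1, 73.7]
wrist_force: [0.9, 0.0, 0.5]
opening: 0.0108
time: 29.12
ee_pos: [0.5318, -0.0059, 0.1017]
tcp_rot: [180.0, -0.1, 73.7]
wrist_force: [0.1, 0.0, -0.4]
opening: 0.0108
time: 29.28
ee_pos: [0.5318, -0.0059, 0.0995]
tcp_rot: [180.0, -0.1, 73.7]
wrist_force: [0.3, -0.4, 0.6]
opening: 0.0111
t 29.28 pos [ 0.5318 -0.0059  0.0995] rot [ 1.7997e+02 -7.0000e-02  7.3740e+01] F [ 0.3 -0.4  0.6] open 0.0111
rows left: cm [-0.01 -0.06 -0.99] rad [ 0.001 -0.001  0.001]
[-0.08455526 -0.13408656 -0.00202443]
```

```bash
python3 -m pendant '[[[0,0,0.15,0,0,0,0],[0,0,0.15,0,0,0,0],[0,0,0.15,0,0,0,0]]]'; python3 -m pendant '[[[0,0,0.1,0,0,0,0],[0,0,0.1,0,0,0,0]]]';python3 -m pendant '[[[0,0,0.15,0,0,0,0],[0,0,0.15,0,0,0,0]]]'; python3 -c "
from h import *
err([.5312,-.0058,.1094],73.7);print(bot.get_obs()['torque'])"; python3 dots.py
```

```text
time: 29.53
ee_pos: [0.5318, -0.0059, 0.0946]
tcp_rot: [180.0, -0.1, 73.7]
wrist_force: [1.3, -0.0, -0.0]
opening: 0.0113
time: 29.7
ee_pos: [0.532, -0.0059, 0.0923]
tcp_rot: [180.0, -0.1, 73.7]
wrist_force: [1.4, 0.2, 0.0]
opening: 0.0112
time: 29.87
ee_pos: [0.5324, -0.0059, 0.0894]
tcp_rot: [179.9, -0.1, 73.7]
wrist_force: [0.6, 0.1, 1.0]
opening: 0.0107
t 29.87 pos [ 0.5324 -0.0059  0.0894] rot [ 1.7989e+02 -1.0000e-01  7.3740e+01] F [0.6 0.1 1. ] open 0.0107
rows left: cm [-0.02 -0.11 -2.  ] rad [ 0.002 -0.002  0.001]
[-0.0946785  -0.22119635 -0.00521885]
blue 408 [322.5 275. ] [ 0.5251 -0.0331  0.06  ]
```

```bash
python3 -m pendant '[[[0,-0.06,0.1,0.001,0,0,0],[0,0,0.15,0,0,0,0]]]';python3 -m pendant '[[[0,0,0.15,0,0,0,0],[0,0,0.15,0,0,0,0]]]'; python3 -c "
from h import *
err([.5315,-.0058,.083],73.7);print(bot.get_obs()['torque'])"; python3 dots.py
```

```text
time: 30.08
ee_pos: [0.5324, -0.0058, 0.0871]
tcp_rot: [179.9, -0.1, 73.7]
wrist_force: [-0.1, -0.9, 1.6]
opening: 0.0106
time: 30.25
ee_pos: [0.5323, -0.0059, 0.0839]
tcp_rot: [179.9, -0.1, 73.7]
wrist_force: [0.2, -1.2, 1.0]
opening: 0.0111
t 30.25 pos [ 0.5323 -0.0059  0.0839] rot [ 1.7987e+02 -9.0000e-02  7.3730e+01] F [ 0.2 -1.2  1. ] open 0.0111
rows left: cm [-0.01 -0.08  0.09] rad [ 0.002 -0.002  0.001]
[-0.08601637 -0.25033563  0.00803036]
blue 409 [322.5 275. ] [ 0.526 -0.03   0.06 ]
```

```bash
python3 -m pendant '[[[0,0,0,0,0,0,30],[0,0,0,0,0,0,40],[0,0,0,0,0,0,40]]]';  python3 -c "
from h import *
err([.5315,-.0065,.083],73.7)"; python3 dots.py; python3 -m pendant '[[[0,0,-0.8,0,0,0,40],[0,0,-1,0,0,0,40],[0,0,-1,0,0,0,40],[0,0,-1,0,0,0,40],[0,0,0,0,0,0,0]]]'; python3 -m pendant '[[[0,0,0,0,0,0,0],[0,0,0,0,0,0,0],[0,0,0,0,0,0,0]]]' 60;  python3 -c "
from h import *
err([.5315,-.0060,.11],73.7)"; python3 dots.py
```

```text
time: 30.55
ee_pos: [0.5312, -0.0057, 0.0826]
tcp_rot: [-180.0, -0.1, 73.7]
wrist_force: [-0.2, -0.1, 0.6]
opening: 0.0338
t 30.55 pos [ 0.5312 -0.0057  0.0826] rot [-1.7997e+02 -7.0000e-02  7.3740e+01] F [-0.2 -0.1  0.6] open 0.0338
rows left: cm [-0.07  0.05 -0.04] rad [-0.001 -0.001  0.001]
blue 403 [324.6 276.2] [ 0.526  -0.0302  0.06  ]
time: 31.02
ee_pos: [0.5309, -0.0057, 0.1251]
tcp_rot: [-180.0, -0.1, 73.7]
wrist_force: [0.7, 0.3, 0.2]
opening: 0.0235
time: 31.27
ee_pos: [0.5317, -0.0057, 0.1267]
tcp_rot: [179.9, -0.1, 73.7]
wrist_force: [0.2, 0.3, 0.6]
opening: 0.0004
t 31.27 pos [ 0.5317 -0.0057  0.1267] rot [ 1.7991e+02 -1.2000e-01  7.3740e+01] F [0.2 0.3 0.6] open 0.0004
rows left: cm [-0.04 -0.01  1.67] rad [ 0.002 -0.002  0.001]
blue 146 [323.3 234.3] [ 0.5284 -0.0219  0.06  ]
```

```bash
python3 -m pendant '[[[-0.05,0,0.6,0.001,0,0,0],[0,0,0.6,0,0,0,0],[0,0,0.5,0,0,0,0],[0,0,0.3,0,0,0,0]]]'; python3 -m pendant '[[[0,0,0.1,0,0,0,0]]]'; python3 -m pendant '[[[0,0,0.1,0,0,0,0]]]'; python3 -m pendant '[[[0,0,0.1,0,0,0,0]]]';python3 -c "
from h import *
err([.5317,-.0060,.10],73.7)"
```

```text
time: 31.65
ee_pos: [0.5311, -0.0062, 0.1037]
tcp_rot: [-179.9, -0.1, 73.7]
wrist_force: [-0.7, -0.3, -0.4]
opening: -0.0001
time: 31.73
ee_pos: [0.5306, -0.0062, 0.1015]
tcp_rot: [-179.9, -0.1, 73.7]
wrist_force: [-1.8, 0.5, -0.3]
opening: 0.0001
time: 31.82
ee_pos: [0.5303, -0.0062, 0.0998]
tcp_rot: [-179.8, -0.1, 73.7]
wrist_force: [-0.4, -0.0, 0.2]
opening: -0.0003
time: 31.9
ee_pos: [0.5302, -0.0062, 0.0985]
tcp_rot: [-179.8, -0.1, 73.7]
wrist_force: [1.0, 0.2, 1.4]
opening: -0.0001
t 31.9 pos [ 0.5302 -0.0062  0.0985] rot [-1.798e+02 -5.000e-02  7.374e+01] F [1.  0.2 1.4] open -0.0001
rows left: cm [ 0.06  0.14 -0.15] rad [-0.004 -0.001  0.001]
```

```bash
python3 -m pendant '[[[0.02,0.08,0.1,-0.003,0,0,0]]]'; python3 -m pendant '[[[0,0,0.12,0,0,0,0]]]'; python3 -m pendant '[[[0,0,0.12,0,0,0,0]]]'; python3 -m pendant '[[[0,0,0.12,0,0,0,0]]]';python3 -m pendant '[[[0,0,0.12,0,0,0,0]]]'
```

```text
time: 31.98
ee_pos: [0.531, -0.0062, 0.0975]
tcp_rot: [-180.0, -0.1, 73.7]
wrist_force: [-1.0, 0.2, 2.4]
opening: -0.0001
time: 32.07
ee_pos: [0.5312, -0.0061, 0.0965]
tcp_rot: [-180.0, -0.1, 73.7]
wrist_force: [-1.4, -0.1, 1.1]
opening: 0.0002
time: 32.15
ee_pos: [0.5312, -0.0061, 0.0954]
tcp_rot: [180.0, -0.1, 73.7]
wrist_force: [-0.2, 0.6, 1.2]
opening: -0.0001
time: 32.23
ee_pos: [0.5313, -0.0061, 0.0943]
tcp_rot: [180.0, -0.1, 73.7]
wrist_force: [-1.2, -0.2, 1.2]
opening: 0.0001
time: 32.32
ee_pos: [0.5314, -0.0061, 0.0932]
tcp_rot: [179.9, -0.1, 73.8]
wrist_force: [-0.9, -0.1, 2.0]
opening: -0.0002
```

```bash
python3 -m pendant '[[[0,0,0.12,0,0,0,0],[0,0,0.12,0,0,0,0],[0,0,0.12,0,0,0,0]]]'; python3 -m pendant '[[[0,0,0.12,0,0,0,0],[0,0,0.12,0,0,0,0]]]'; python3 -m pendant '[[[0,0,0.12,0,0,0,0],[0,0,0.12,0,0,0,0]]]'; python3 -m pendant '[[[0,0,0.1,0,0,0,0]]]';python3 -m pendant '[[[0,0,0.1,0,0,0,0]]]'; python3 -c "
from h import *
err([.5314,-.0060,.08],73.7)"; python3 dots.py
```

```text
time: 32.57
ee_pos: [0.5315, -0.0061, 0.0896]
tcp_rot: [179.9, -0.1, 73.8]
wrist_force: [-2.6, 1.0, 1.8]
opening: -0.0002
time: 32.73
ee_pos: [0.5316, -0.0061, 0.0869]
tcp_rot: [179.9, -0.1, 73.7]
wrist_force: [0.1, -0.4, -0.2]
opening: -0.0001
time: 32.9
ee_pos: [0.5316, -0.0061, 0.084]
tcp_rot: [179.9, -0.1, 73.7]
wrist_force: [0.4, -0.2, -0.8]
opening: 0.0002
time: 32.98
ee_pos: [0.5315, -0.0061, 0.0827]
tcp_rot: [179.9, -0.1, 73.7]
wrist_force: [0.4, -0.3, 0.1]
opening: -0.0
time: 33.07
ee_pos: [0.5315, -0.0061, 0.0814]
tcp_rot: [179.9, -0.1, 73.7]
wrist_force: [-1.2, 0.2, -0.5]
opening: 0.0001
t 33.07 pos [ 0.5315 -0.0061  0.0814] rot [ 1.7994e+02 -7.0000e-02  7.3750e+01] F [-1.2  0.2 -0.5] open 0.0001
rows left: cm [ 0.01 -0.01  0.14] rad [ 0.001 -0.001  0.001]
```

```bash
python3 -m pendant '[[[0,0,0.08,0,0,0,0]]]'; python3 -m pendant '[[[0,0,0.1,0,0,0,0]]]'; python3 -m pendant '[[[0,0,0.1,0,0,0,0]]]'; python3 -m pendant '[[[0,0,0.12,0,0,0,0]]]';  python3 -m pendant '[[[0,0,0.12,0,0,0,0]]]'
```

```text
time: 33.2
ee_pos: [0.5314, -0.0061, 0.0804]
tcp_rot: [180.0, -0.1, 73.7]
wrist_force: [0.0, -0.8, -0.1]
opening: 0.0004
time: 33.28
ee_pos: [0.5315, -0.0061, 0.08]
tcp_rot: [179.9, -0.1, 73.7]
wrist_force: [-5.3, -0.0, 13.1]
opening: 0.0002
time: 33.37
ee_pos: [0.5315, -0.0061, 0.08]
tcp_rot: [179.9, -0.1, 73.7]
wrist_force: [-5.9, 0.2, 12.3]
opening: -0.0
time: 33.45
ee_pos: [0.5316, -0.0061, 0.08]
tcp_rot: [179.8, -0.1, 73.8]
wrist_force: [-5.4, -0.9, 11.2]
opening: 0.0001
time: 33.53
ee_pos: [0.5315, -0.0061, 0.08]
tcp_rot: [179.8, -0.1, 73.8]
wrist_force: [-4.5, -0.4, 9.9]
opening: 0.0001
```

```bash
python3 -m pendant '[[[0,0,-0.5,0,0,0,0],[0,0,-1.5,0,0,0,0],[0,0,-2.5,0,0,0,0],[0,0,-2.5,0,0,0,0],[0,0,-2,0,0,0,0]]]'; python3 -m pendant '[[[0,0,0,0,0,0,0],[0,0,0,0,0,0,0]]]'; sed 's/,.060),/,.080),/' dots.py > dots2.py; python3 dots2.py; python3 look.py w14.png socket=.08 plug_middle_mid=.057; python3 - <<'E'
from h import *
# plug-top height: triangulate blue dot in wrist views from two heights would need bias; compare side view instead
im=bot.camera("side"); hsv=cv2.cvtColor(im,cv2.COLOR_RGB2HSV)
u,v=proj("side",[.531,-.007,.08])[0].astype(int); print("side pred",u,v)
s=hsv[v-14:v+10,u-12:u+12]; m=(s[...,0]>100)&(s[...,0]<130)&(s[...,1]>70); ys,xs=np.nonzero(m); print("blue px",len(xs), (xs.mean()+u-12,ys.mean()+v-14) if len(xs) else None)
for n,k in(("top","rod_handle"),("side","rod_handle"),("side","hammer"),("top","tape_roll"),("side","setter"),("top","plug_short_mid"),("top","plug_long_mid"),("top","bottle")):
    if n=="top" and k=="rod_handle": bot.camera("top")
    r=bot.mark_of(n,k); print(n,k,[(round(q["confidence"],2),np.round(q["uv"],1)) for q in r[:1]])
E
```

```text
time: 33.95
ee_pos: [0.5286, -0.0062, 0.1693]
tcp_rot: [-179.8, 0.0, 73.7]
wrist_force: [-0.3, -0.3, 0.2]
opening: 0.0002
time: 34.12
ee_pos: [0.5304, -0.0062, 0.1744]
tcp_rot: [179.9, -0.1, 73.7]
wrist_force: [0.9, 1.0, -1.2]
opening: -0.0001
blue 123 [324.1 201.5] [ 0.5326 -0.0067  0.08  ]
34.17 [ 0.5305 -0.0062  0.1744] [ 1.7984e+02 -1.0000e-01  7.3750e+01] [ 0.4  0.6 -0.4] 0.0001
socket 0.74 [325.3 204.1] [ 0.533  -0.0091  0.08  ]
plug_middle_mid 0.77 [323.  194.9] [ 0.5316 -0.0075  0.057 ]
side pred 298 195
blue px 6 (np.float64(298.5), np.float64(195.33333333333334))
top rod_handle [(0.44, array([378.7, 212.9]))]
side rod_handle [(0.52, array([340.4, 234.2]))]
side hammer [(0.83, array([378. , 227.9]))]
top tape_roll []
side setter [(0.69, array([272.2, 256.7]))]
top plug_short_mid [(0.44, array([191.6, 232. ]))]
top plug_long_mid [(0.49, array([173.3, 223.1]))]
top bottle [(0.79, array([461.2, 239.5]))]
```

```bash
python3 -c "
from workcell import bot
print(bot.job_done())"
```

```text
the job is handed in; nothing more can be done
None
```

The socket is 46 mm deep, and the middle (blue-dot) plug now sits in it flush with the anvil's face. I handed the job in at about 34 s of the 72 s allowed.

**Depth:** The rod bottomed at a measured 46.2 mm. After I let go, the pictures showed it standing in the socket with blue as the lowest ring, so the two readings agree.

**Rod:** I put it back in its stand, where it bottomed at 9 N and was released. A picture then showed it upright.

**Plug:** I slid it about 25 mm in while gripped, let go, and pressed it home with shut fingertips. The tips stopped at z = 0.080, the face height, with about 13 N. Afterwards the blue dot showed at face level in the wrist and side cameras.

**Weak points in the checks:**
- **Flush reading:** The shut fingertips may also have rested on the anvil's face at the end, so flush rests on the height reading, the dot positions and the matching lengths.
- **Grip opening:** It read 11 mm on the 14 mm plug, but the plug did not slip.
- **First rod grip:** The arm had drifted about 12 mm, so I let go and re-gripped; the rod stayed upright.
- **Final scene check:** The tape roll was not detected in the last top view. The hammer, setter, bottle and both other plugs were within 1–3 pixels of where they started. My 12 pictures were used up by then, so the plug work was checked only by numbers.

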